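# Read the labels of reagent bottles and put them away in the drawer

### The job

Check in the brown reagent bottles on the bench (two or three of them): from the largest to the smallest, lift each one to the reader and turn it upright in front of the window, so that first its front label, then its diamond hazard label, then its barcode strip faces the window squarely, about 7 cm away and level with the window's middle, each held still for a good second. Stand every bottle upright on the floor of the drawer, wherever there is room, and leave the drawer fully shut, closing it gently. Leave the other things on the bench where they are and do not bump the reader.

Things in the scene. Friction and masses are not known exactly. Their poses are not given: they have to be found in the camera images.
- bottle_large: The large bottle (may be absent): round amber glass, 66 mm across, 112 mm tall, about 320 g, loose on the bench; straight wall up to 70 mm, a shoulder, then a fixed black ribbed cap 38 mm across over the top 26 mm, good to grip from above. Origin at the centre of its underside, z up its axis, x to the middle of its front label; diamond at +120, barcode at +240 degrees about z (counter-clockwise from above).
- bottle_large_front (a point): Middle of the big front label (a wide white paper label with a grey band near its top) on the wall of the large bottle, 36 mm above its underside; its x axis points straight out of the label, z up the bottle.
- bottle_large_diamond (a point): Middle of the diamond-shaped white hazard label with a dark diamond in its middle on the wall of the large bottle, 36 mm above its underside; its x axis points straight out of the label, z up the bottle.
- bottle_large_barcode (a point): Middle of the narrow upright white barcode strip (25 mm wide, dark bars) on the wall of the large bottle, 36 mm above its underside; its x axis points straight out of the label, z up the bottle.
- bottle_medium: The medium bottle (may be absent): round amber glass, 55 mm across, 100 mm tall, about 220 g, loose on the bench; straight wall up to 60 mm, a shoulder, then a fixed black ribbed cap 38 mm across over the top 26 mm, good to grip from above. Origin at the centre of its underside, z up its axis, x to the middle of its front label; diamond at +120, barcode at +240 degrees about z (counter-clockwise from above).
- bottle_medium_front (a point): Middle of the big front label (a wide white paper label with a grey band near its top) on the wall of the medium bottle, 31 mm above its underside; its x axis points straight out of the label, z up the bottle.
- bottle_medium_diamond (a point): Middle of the diamond-shaped white hazard label with a dark diamond in its middle on the wall of the medium bottle, 31 mm above its underside; its x axis points straight out of the label, z up the bottle.
- bottle_medium_barcode (a point): Middle of the narrow upright white barcode strip (25 mm wide, dark bars) on the wall of the medium bottle, 31 mm above its underside; its x axis points straight out of the label, z up the bottle.
- bottle_small: The small bottle (may be absent): round amber glass, 44 mm across, 90 mm tall, about 150 g, loose on the bench; straight wall up to 51 mm, a shoulder, then a fixed black ribbed cap 38 mm across over the top 26 mm, good to grip from above. Origin at the centre of its underside, z up its axis, x to the middle of its front label; diamond at +120, barcode at +240 degrees about z (counter-clockwise from above).
- bottle_small_front (a point): Middle of the big front label (a wide white paper label with a grey band near its top) on the wall of the small bottle, 26.5 mm above its underside; its x axis points straight out of the label, z up the bottle.
- bottle_small_diamond (a point): Middle of the diamond-shaped white hazard label with a dark diamond in its middle on the wall of the small bottle, 26.5 mm above its underside; its x axis points straight out of the label, z up the bottle.
- bottle_small_barcode (a point): Middle of the narrow upright white barcode strip (25 mm wide, dark bars) on the wall of the small bottle, 26.5 mm above its underside; its x axis points straight out of the label, z up the bottle.
- reader_window (a point): Centre of the outer face of the reader's square dark window (60 mm), 85 mm above the bench. The window is the front face of the reader's head and looks level along this point's -x axis, roughly towards the robot; z is up.
- reader: The label reader, fixed to the bench: a light grey hooded head 92 mm wide, 75 mm deep, its top 130 mm above the bench, with a black brow along the top of its window, on a neck and a round grey foot 104 mm across and 12 mm high. Origin on the bench right below the window's centre; head and foot lie behind it (+x).
- drawer (a joint): Travel in m of the one deep drawer, with a grey front, of the white bench-top unit (300 mm deep, 380 mm wide, 165 mm tall, fixed to the bench): 0 is fully shut, it opens towards the robot up to 0.20 (stop). About 1.5 N of friction; it stays where it is left. A box of gloves, 75 mm tall, stands on the unit, 180 mm or more behind its front edge.
- drawer_handle (a point): Middle of the drawer's round steel bar handle, 12 mm thick, 140 mm long, level along this point's y axis; its -x axis is the way the drawer opens. 133 mm above the bench, 32 mm below the unit's top: it can be pinched from above. The drawer's front (16 mm thick, its top edge 159 mm above the bench) begins 35 mm behind the bar. Inner floor 111 mm below the bar, 22 mm above the bench.
- drawer_front (a point): A point that moves with the drawer: middle of its front's top edge, on the inner face, 159 mm above the bench, x and y as for the handle. The inner floor, 137 mm below, reaches 256 mm back (+x) to the rear wall and 167 mm to either side wall; side and rear walls stand 54 mm above it. Pulled out to 0.20 m, the first 200 mm are uncovered, the rest is under the unit's top, which leaves 131 mm above the floor.
- tip_box: Closed blue pipette-tip box, 87 x 124 mm, 72 mm tall, loose; origin at the centre of its underside. Not part of the job: leave it where it is.
- tube_rack: Black rack of small tubes, 52 x 157 mm, 56 mm tall, loose; origin at the centre of its underside. Not part of the job: leave it where it is.
- beaker: Small glass beaker, 60 mm across, 75 mm tall, loose; origin at the centre of its underside. Not part of the job: leave it where it is.
- wash_bottle: White wash bottle with a bent spout, 60 mm across, 150 mm tall, loose; origin at the centre of its underside. Not part of the job: leave it where it is.
- timer: Flat white timer, 60 x 68 mm, 18 mm tall, loose; origin at the centre of its underside. Not part of the job: leave it where it is.
- marker_pen: Marker pen lying on the bench, 135 mm long, 15 mm thick, loose; origin at the centre of its underside. Not part of the job: leave it where it is.

How it is judged:
On the way, in this order (a step that is already met when the one before it is completed fails the run):
1. the large bottle's front label held still 0.5 s before the reader, facing the window, 35 to 115 mm away, within about 22 mm of the window's axis sideways and in height (x of reader_window in the frame of bottle_large_front between 0.035 and 0.115 m and y of reader_window in the frame of bottle_large_front between -0.025 and 0.025 m and z of reader_window in the frame of bottle_large_front between -0.025 and 0.025 m and y of bottle_large_front in the frame of reader_window between -0.025 and 0.025 m and z of bottle_large_front in the frame of reader_window between -0.022 and 0.022 m and angular speed of bottle_large below 0.4 rad/s and linear speed of bottle_large below 0.04 m/s), for 0.5 s.
2. the large bottle's diamond hazard label held still 0.5 s before the reader, facing the window, 35 to 115 mm away, within about 22 mm of the window's axis sideways and in height (x of reader_window in the frame of bottle_large_diamond between 0.035 and 0.115 m and y of reader_window in the frame of bottle_large_diamond between -0.025 and 0.025 m and z of reader_window in the frame of bottle_large_diamond between -0.025 and 0.025 m and y of bottle_large_diamond in the frame of reader_window between -0.025 and 0.025 m and z of bottle_large_diamond in the frame of reader_window between -0.022 and 0.022 m and angular speed of bottle_large below 0.4 rad/s and linear speed of bottle_large below 0.04 m/s), for 0.5 s.
3. the large bottle's barcode strip held still 0.5 s before the reader, facing the window, 35 to 115 mm away, within about 22 mm of the window's axis sideways and in height (x of reader_window in the frame of bottle_large_barcode between 0.035 and 0.115 m and y of reader_window in the frame of bottle_large_barcode between -0.025 and 0.025 m and z of reader_window in the frame of bottle_large_barcode between -0.025 and 0.025 m and y of bottle_large_barcode in the frame of reader_window between -0.025 and 0.025 m and z of bottle_large_barcode in the frame of reader_window between -0.022 and 0.022 m and angular speed of bottle_large below 0.4 rad/s and linear speed of bottle_large below 0.04 m/s), for 0.5 s.
4. the medium bottle's front label held still 0.5 s before the reader, facing the window, 35 to 115 mm away, within about 22 mm of the window's axis sideways and in height (x of reader_window in the frame of bottle_medium_front between 0.035 and 0.115 m and y of reader_window in the frame of bottle_medium_front between -0.025 and 0.025 m and z of reader_window in the frame of bottle_medium_front between -0.025 and 0.025 m and y of bottle_medium_front in the frame of reader_window between -0.025 and 0.025 m and z of bottle_medium_front in the frame of reader_window between -0.022 and 0.022 m and angular speed of bottle_medium below 0.4 rad/s and linear speed of bottle_medium below 0.04 m/s), for 0.5 s.
5. the medium bottle's diamond hazard label held still 0.5 s before the reader, facing the window, 35 to 115 mm away, within about 22 mm of the window's axis sideways and in height (x of reader_window in the frame of bottle_medium_diamond between 0.035 and 0.115 m and y of reader_window in the frame of bottle_medium_diamond between -0.025 and 0.025 m and z of reader_window in the frame of bottle_medium_diamond between -0.025 and 0.025 m and y of bottle_medium_diamond in the frame of reader_window between -0.025 and 0.025 m and z of bottle_medium_diamond in the frame of reader_window between -0.022 and 0.022 m and angular speed of bottle_medium below 0.4 rad/s and linear speed of bottle_medium below 0.04 m/s), for 0.5 s.
6. the medium bottle's barcode strip held still 0.5 s before the reader, facing the window, 35 to 115 mm away, within about 22 mm of the window's axis sideways and in height (x of reader_window in the frame of bottle_medium_barcode between 0.035 and 0.115 m and y of reader_window in the frame of bottle_medium_barcode between -0.025 and 0.025 m and z of reader_window in the frame of bottle_medium_barcode between -0.025 and 0.025 m and y of bottle_medium_barcode in the frame of reader_window between -0.025 and 0.025 m and z of bottle_medium_barcode in the frame of reader_window between -0.022 and 0.022 m and angular speed of bottle_medium below 0.4 rad/s and linear speed of bottle_medium below 0.04 m/s), for 0.5 s.
7. the small bottle's front label held still 0.5 s before the reader, facing the window, 35 to 115 mm away, within about 22 mm of the window's axis sideways and in height (x of reader_window in the frame of bottle_small_front between 0.035 and 0.115 m and y of reader_window in the frame of bottle_small_front between -0.025 and 0.025 m and z of reader_window in the frame of bottle_small_front between -0.025 and 0.025 m and y of bottle_small_front in the frame of reader_window between -0.025 and 0.025 m and z of bottle_small_front in the frame of reader_window between -0.022 and 0.022 m and angular speed of bottle_small below 0.4 rad/s and linear speed of bottle_small below 0.04 m/s), for 0.5 s.
8. the small bottle's diamond hazard label held still 0.5 s before the reader, facing the window, 35 to 115 mm away, within about 22 mm of the window's axis sideways and in height (x of reader_window in the frame of bottle_small_diamond between 0.035 and 0.115 m and y of reader_window in the frame of bottle_small_diamond between -0.025 and 0.025 m and z of reader_window in the frame of bottle_small_diamond between -0.025 and 0.025 m and y of bottle_small_diamond in the frame of reader_window between -0.025 and 0.025 m and z of bottle_small_diamond in the frame of reader_window between -0.022 and 0.022 m and angular speed of bottle_small below 0.4 rad/s and linear speed of bottle_small below 0.04 m/s), for 0.5 s.
9. the small bottle's barcode strip held still 0.5 s before the reader, facing the window, 35 to 115 mm away, within about 22 mm of the window's axis sideways and in height (x of reader_window in the frame of bottle_small_barcode between 0.035 and 0.115 m and y of reader_window in the frame of bottle_small_barcode between -0.025 and 0.025 m and z of reader_window in the frame of bottle_small_barcode between -0.025 and 0.025 m and y of bottle_small_barcode in the frame of reader_window between -0.025 and 0.025 m and z of bottle_small_barcode in the frame of reader_window between -0.022 and 0.022 m and angular speed of bottle_small below 0.4 rad/s and linear speed of bottle_small below 0.04 m/s), for 0.5 s.
At the end, for the whole second after the job is handed in: The drawer is shut to within 8 mm and every bottle that was present stands upright (within 6 degrees), at rest on the drawer's floor inside its walls (value of joint drawer below 0.008 m and x of bottle_large in the frame of drawer_front between 0.029 and 0.227 m and y of bottle_large in the frame of drawer_front between -0.138 and 0.138 m and z of bottle_large in the frame of drawer_front between -0.143 and -0.129 m and angle between each of bottle_large, bottle_medium, bottle_small's own z axis and vertical below 0.1 rad and linear speed of each of bottle_large, bottle_medium, bottle_small below 0.02 m/s and x of bottle_medium in the frame of drawer_front between 0.0235 and 0.2325 m and y of bottle_medium in the frame of drawer_front between -0.1435 and 0.1435 m and z of bottle_medium in the frame of drawer_front between -0.143 and -0.129 m and x of bottle_small in the frame of drawer_front between 0.018 and 0.238 m and y of bottle_small in the frame of drawer_front between -0.149 and 0.149 m and z of bottle_small in the frame of drawer_front between -0.143 and -0.129 m); the robot touches nothing.
It fails at once if another thing on the bench is moved more than 30 mm (distance of any of tip_box, tube_rack, beaker, wash_bottle, timer, marker_pen from where it was at the start of the episode above 0.03 m).
It fails at once if the drawer is slammed shut (faster than 0.4 m/s) (velocity of joint drawer below -0.4 m/s).
It fails at once if the reader is bumped (more than 20 N) (contact force between reader and anything else above 20 N).
Of bottle_large, bottle_medium, bottle_small only 2 to 3 are there at a start; the rules pass over those that are not, and their reading is None.
At some moment in a run one of bottle_large, bottle_medium, bottle_small may be knocked a few centimetres aside while the robot is not near it.
It also fails if it takes over 210 s, if anything falls off the work surface, if the arm or the gripper's body presses on something with over 40 N, if the wrist force passes 120 N, or if a joint passes its speed limit or range.

### The arm

A 7-joint arm with a two-finger parallel gripper is mounted at the origin on the work surface. World frame = base frame: x ahead of the robot, y to its left, z up, the work surface at z = 0. Lengths are in m, angles in rad, forces in N, time in s.
With the tool pointing down it reaches from about 0.425 to 0.95 m from the base axis. Payload 16.7 kg.
Tool frame: the origin (TCP) lies on the centre line of the jaws, within the pads' length; the fingertips stand 25 mm ahead of it and the grasp point (between the pads) lies 6 mm ahead of it; x points along the fingers, y is the direction in which the jaws open and shut, and the axes are right-handed (so a half turn about x gives the same grasp; the last joint's range is limited). The gripper opens to 94 mm and grips with 3 to 60 N. Pads are 16 mm wide; open, the fingers measure 119 mm over their backs; the gripper's body (75 mm by 177 mm) begins 78 mm behind the grasp point.
Start: joints at [-1.496, 0.426, 0.074, 1.606, -0.034, 1.111, -0.067], TCP at [0.15, 0.658, 0.208] pointing down, gripper open.
Joint ranges: [-2.85, 2.85], [-0.5, 2.14], [-1.23, 1.37], [0.21, 2.46], [-1.02, 4.16], [0.16, 2.05], [-2.73, 2.73]. Speed limits (rad/s): [1.89, 1.89, 2.39, 2.39, 3.01, 3.01, 3.01].

### API

Orientations are given as a rotation vector (axis times angle).
In Python, from plant import ctrl gives the robot as it stands. The module is installed in compiled form; this text tells all that it offers.
- The arm moves only by the shell command python3 -m pendant 'ROWS' [FORCE]. ROWS is JSON, a list of rows, each an object with "grip": the gripper's target within -1 to 1 (shut at 1, half-way at 0, fully open at -1); "dp": the shift along the tool's x, y, z normalised to -1 to 1, where 1 is 0.06 m, a list of three; "angular": the turn, a rotation vector about the tool's x, y, z normalised to -1 to 1, where 1 is 5 degrees, a list of three. In form: [{"grip": grip, "dp": [x, y, z], "angular": [rx, ry, rz]}, ...]. A call has 1 to 10 rows; each row shifts and turns the pose as measured when the row begins, along the tool's axes as they then stand; what a row does not reach is not made up. A row lasts 1/8 s, in which the tool goes at most 62.5 mm and 10.7 degrees, less where a joint would pass 70% of its speed; a pose out of reach is approached as far as the arm can. A call with a number of a shift or a turn outside -1 to 1 is refused whole. A call with a gripper value outside its range is refused whole. The fingers move at their own pace and stop on an object; FORCE is the grip in N (left out, the last holds). Time passes only in rows, so rows that do not move let the fingers close. It gives the time, the measured TCP pose, the force and the opening at its end, in the units of the state.
- ctrl.read_state(): the state, without advancing time (a new reading comes with each control period).
- ctrl.grab_frame(name): name is "side" or "top"; returns the picture (480x640x3 uint8, blue, green, red); there is no depth.
- ctrl.get_calibration(name): a dict with "K" (3x3 intrinsics, pixels), "pose" (4x4, takes a point from camera to world coordinates). Camera axes: x right, y up, looking along -z (the intrinsics and any distortion apply to the point x, -y, -z); pixel columns grow to the right and rows downward; lengths in m; the calibration is good to about 2 mm. A picture is of the moment at which its call begins. get_calibration takes no time and is no camera call.
- ctrl.close_job(): hands the job in, once; it reports no verdict.
Trained networks look in the newest picture that a camera, given by its name, has taken for a name from the list of things; names that differ only in an ending like _2 or _b are one class to them, and where a whole thing is asked for, a point or a joint stands for the part that bears it (a point fixed in the world has none). Each returns a list of dicts, best first, with "score" (0 to 1); they miss things now and then, are a little off and sometimes report something else, mostly with a low value. They report only what shows in the picture. A call takes as long as a camera call.
- ctrl.boxes_of(camera, label): "at" ([x, y, z] in m, in the coordinates of the camera as it stood for that picture, good to about 4 mm: the middle of the surface that is visible of it).
- ctrl.place_of(camera, label): "at" ([x, y, z] in m, in the coordinates of the camera as it stood for that picture, good to about 4 mm: a listed point, or the origin of a listed thing).
The state is a dict: "time_s": time; "q": joint angles; "joint_vel": joint speeds; "effort": joint torques, N m; "eef_pos": TCP position; "tool_rot": TCP orientation; "wrist_force": force on the tool from outside, world axes, zero at the start; "moment": the same for the moment, N m; "width": opening from 0.0 (shut) to 1.0 (fully open).
Only numpy, scipy, OpenCV 4.12 (cv2) and the standard library are available. Lean on these libraries where they do the work, as an engineer would, in place of code of your own. Each camera call takes 0.05 s, during which the arm holds its last target.

## Working session

There is one attempt and no reset: what is moved stays moved. The work goes in short steps, Python scripts to look and compute and a shell command to move; the robot and the scene stay as the last step left them, time stands still between calls to the robot, and variables do not carry over. Pictures are saved under pics/ and viewed, and the job is handed in when it is done.

I'll start by looking at the state and both cameras.

```bash
mkdir -p pics; cat > h.py <<'E'
import numpy as np, cv2
from plant import ctrl
from scipy.spatial.transform import Rotation as R
np.set_printoptions(precision=4,suppress=True)
def snap(cam,fn=None):
    f=ctrl.grab_frame(cam)
    if fn: cv2.imwrite('pics/'+fn,f)
    return f
def world(cam,p):
    T=np.array(ctrl.get_calibration(cam)['pose']); return T[:3,:3]@np.array(p)+T[:3,3]
def proj(cam,P):
    c=ctrl.get_calibration(cam);T=np.array(c['pose']);p=T[:3,:3].T@(np.array(P)-T[:3,3]);p=np.array([p[0],-p[1],-p[2]])
    u=np.array(c['K'])@p; return u[:2]/u[2]
def find(cam,label,kind='place',n=2):
    r=(ctrl.place_of if kind=='place' else ctrl.boxes_of)(cam,label)
    return [(round(d['score'],2),world(cam,d['at'])) for d in r[:n]]
def st():
    s=ctrl.read_state(); return s
E
python3 - <<'E'
from h import *
s=st(); print(s['time_s'],s['eef_pos'],s['tool_rot'],s['width'],s['wrist_force'])
print(R.from_rotvec(s['tool_rot']).as_matrix())
snap('side','s0.png');snap('top','t0.png')
for c in('side','top'):
    k=ctrl.get_calibration(c);print(c,k.keys(),np.array(k['K']),np.array(k['pose']))
print(st()['time_s'])
E
```

```text
0.0 [0.1504 0.6576 0.2076] [ 0.1755  1.5636 -0.1775] 0.9939353763472603 [-0.681   0.4443  0.7129]
[[-0.0002  0.2229  0.9748]
 [-0.0013  0.9748 -0.2229]
 [-1.     -0.0013  0.0001]]
side dict_keys(['K', 'pose']) [[546.9144   0.     322.2235]
 [  0.     546.9144 228.6204]
 [  0.       0.       1.    ]] [[-0.9906  0.1065 -0.0859  0.4233]
 [-0.1362 -0.7107  0.6902  0.83  ]
 [ 0.0125  0.6954  0.7185  0.8725]
 [ 0.      0.      0.      1.    ]]
top dict_keys(['K', 'pose']) [[610.1959   0.     316.2776]
 [  0.     610.1959 238.684 ]
 [  0.       0.       1.    ]] [[-0.0053  0.9906 -0.1364  0.3399]
 [-1.     -0.0054 -0.0002  0.1217]
 [-0.0009  0.1364  0.9906  1.3784]
 [ 0.      0.      0.      1.    ]]
0.1
```

View pics/s0.png

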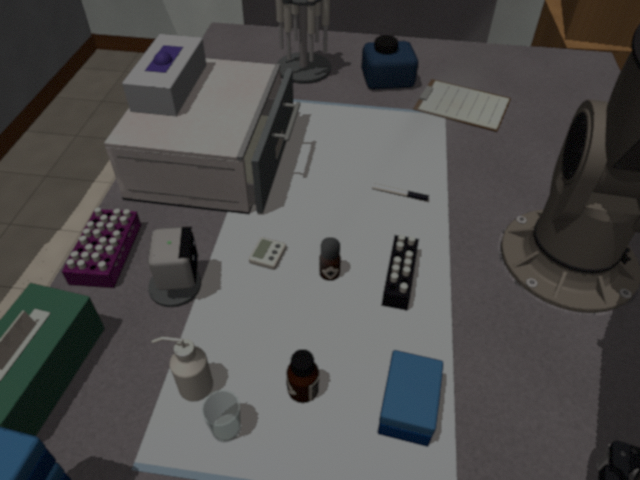

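View pics/t0.png

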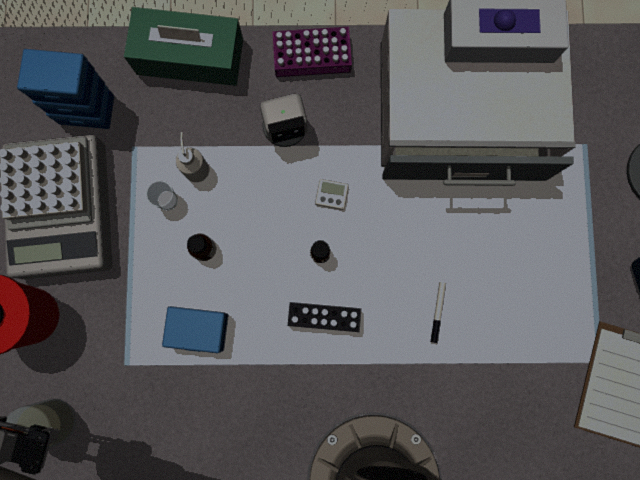

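```bash
python3 - <<'E'
from h import *
names=['bottle_large','bottle_medium','bottle_small','reader','reader_window','drawer_handle','drawer_front','tip_box','tube_rack','beaker','wash_bottle','timer','marker_pen']
for n in names:
    for c in('top','side'):
        print(n,c,[(a,b,proj(c,b).round()) for a,b in find(c,n)])
for b in('large','medium','small'):
  for l in('front','diamond','barcode'):
    n=f'bottle_{b}_{l}'
    for c in('top','side'):
        print(n,c,[(a,b,proj(c,b).round()) for a,b in find(c,n)])
print(st()['time_s'])
E
```

```text
bottle_large top [(0.56, array([0.4914, 0.1367, 0.026 ]), array([310., 254.]))]
bottle_large side []
bottle_medium top [(0.75, array([ 0.5078,  0.3847, -0.0062]), array([201., 249.])), (0.49, array([0.5317, 0.39  , 0.0307]), array([196., 237.]))]
bottle_medium side [(0.88, array([0.5085, 0.3748, 0.0004]), array([303., 387.])), (0.53, array([ 0.6291,  0.0838, -0.0009]), array([269., 255.]))]
bottle_small top [(0.74, array([ 0.4956,  0.1133, -0.0004]), array([320., 254.]))]
bottle_small side [(0.65, array([ 0.3624, -0.1455, -0.0021]), array([399., 195.])), (0.6, array([ 0.4961,  0.1087, -0.0006]), array([330., 271.]))]
reader top [(0.89, array([ 0.7425,  0.1878, -0.0035]), array([288., 149.]))]
reader side [(0.67, array([0.5071, 0.3504, 0.0267]), array([306., 366.])), (0.56, array([ 0.7493,  0.1833, -0.0039]), array([200., 286.]))]
reader_window top [(0.84, array([0.7459, 0.184 , 0.0865]), array([287., 136.]))]
reader_window side [(0.82, array([0.7485, 0.1801, 0.0865]), array([194., 255.])), (0.21, array([0.5342, 0.3878, 0.0314]), array([286., 383.]))]
drawer_handle top [(0.72, array([
[... 2716 characters left out ...]
p [(0.84, array([0.5177, 0.1062, 0.0263]), array([323., 242.])), (0.44, array([ 0.6302, -0.2205,  0.1314]), array([480., 182.]))]
bottle_small_front side [(0.63, array([0.5123, 0.1046, 0.0233]), array([322., 261.])), (0.58, array([0.4826, 0.0968, 0.0277]), array([337., 258.]))]
bottle_small_diamond top [(0.78, array([0.4881, 0.1343, 0.0247]), array([311., 256.]))]
bottle_small_diamond side [(0.92, array([0.4933, 0.1325, 0.0244]), array([330., 272.]))]
bottle_small_barcode top [(0.91, array([0.4783, 0.0995, 0.0234]), array([326., 260.]))]
bottle_small_barcode side [(0.9, array([0.4823, 0.0963, 0.0269]), array([337., 258.])), (0.34, array([ 0.6948,  0.3995, -0.0011]), array([195., 386.]))]
2.3
```

```bash
python3 - <<'E'
import cv2, numpy as np
t=cv2.imread('pics/t0.png');s=cv2.imread('pics/s0.png')
a=cv2.resize(t[80:210,235:365],(390,390),interpolation=cv2.INTER_CUBIC)
b=cv2.resize(t[130:220,370:590][:, :],(0,0),fx=1.8,fy=1.8,interpolation=cv2.INTER_CUBIC)
c=cv2.resize(s[330:420,265:345],(320,360),interpolation=cv2.INTER_CUBIC)
d=cv2.resize(s[220:300,300:380],(320,320),interpolation=cv2.INTER_CUBIC)
o=np.zeros((600,800,3),np.uint8)
o[:390,:390]=a;o[:162,395:791]=b
o[170:530,395:715]=c; o[395:595,0:320]=cv2.resize(d,(320,320))[60:260]
o=cv2.convertScaleAbs(o,alpha=1.6)
cv2.imwrite('pics/z0.png',o)
E
```

```text
(no output)
```

View pics/z0.png

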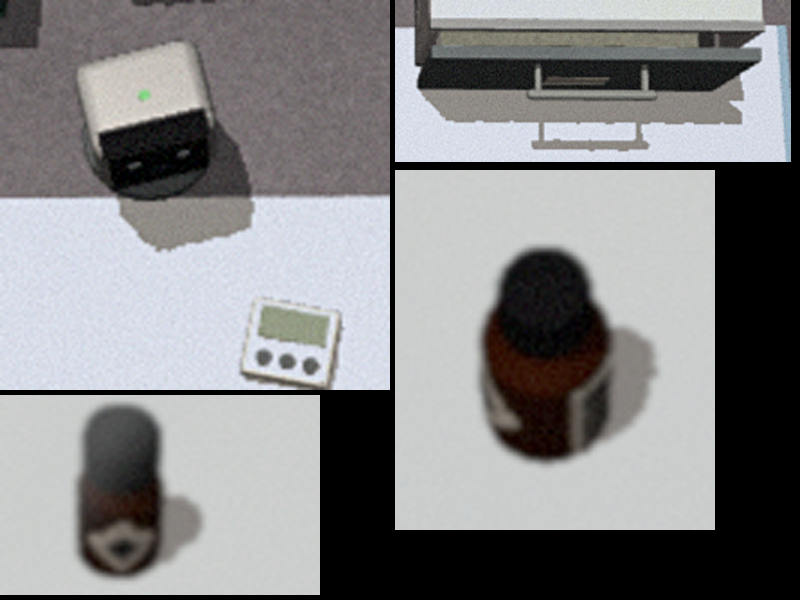

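```bash
cat >> h.py <<'E'
def ray(cam,uv,z):
    c=ctrl.get_calibration(cam);T=np.array(c['pose']);K=np.array(c['K'])
    p=np.linalg.inv(K)@[uv[0],uv[1],1]; d=T[:3,:3]@np.array([p[0],-p[1],-p[2]]); o=T[:3,3]
    return o+d*(z-o[2])/d[2]
E
python3 - <<'E'
from h import *
def crop(x,y): return (235+x/3-.33,80+y/3-.33)
for z,a,b in[(.13,(100,131),(213,109)),(.13,(80,72),(190,42)),(.11,(117,190),(210,170)),(.13,(100,131),(80,72)),(.13,(213,109),(190,42))]:
    A,B=ray('top',crop(*a),z),ray('top',crop(*b),z); d=B-A; print(A,B,np.linalg.norm(d),np.degrees(np.arctan2(d[1],d[0])))
print('unit edge',[ray('top',(370+x/1.8,130+y/1.8),.165) for x,y in((435-395,25),(760-395,30))])
print('drawer front',[ray('top',(370+x/1.8,130+y/1.8),.159) for x,y in((420-395,57),(760-395,50))],proj('top',(0.682,-.22,.159)),proj('top',(0.666,-.22,.159)))
E
```

```text
[0.7593 0.223  0.13  ] [0.775 0.143 0.13 ] 0.08145036860919831 -78.88812831620177
[0.8028 0.2374 0.13  ] [0.8246 0.1593 0.13  ] 0.08112197589707533 -74.41708902135507
[0.7223 0.2122 0.11  ] [0.7367 0.1457 0.11  ] 0.06806990114989388 -77.78300125113346
[0.7593 0.223  0.13  ] [0.8028 0.2374 0.13  ] 0.045838674182727274 18.365010795915904
[0.775 0.143 0.13 ] [0.8246 0.1593 0.13  ] 0.052185074526184455 18.11494894037244
unit edge [array([ 0.7025, -0.0349,  0.165 ]), array([ 0.6945, -0.4047,  0.165 ])]
drawer front [array([ 0.6667, -0.0177,  0.159 ]), array([ 0.6728, -0.4058,  0.159 ])] [482.1129 153.9018] [482.4431 161.4763]
```

```bash
cat >> h.py <<'E'
def yaw_of(M): return np.arctan2(M[1,1],M[0,1])
def down(yaw):  # tool x = -z, y at yaw
    y=np.array([np.cos(yaw),np.sin(yaw),0]);x=np.array([0,0,-1.]);return np.stack([x,y,np.cross(x,y)],1)
def info():
    s=st();M=R.from_rotvec(s['tool_rot']).as_matrix()
    print('t',round(s['time_s'],2),'p',np.array(s['eef_pos']),'yaw',round(np.degrees(yaw_of(M)),1),'tiltz',round(M[2,0],4),'w',round(s['width']*94,1),'F',np.array(s['wrist_force']).round(1),'q',np.array(s['q']).round(2))
    return np.array(s['eef_pos']),M
def plan(target,yawdeg,n,grip,cyl=False,rel=None,start=None):
    """print n rows from the present pose to target; yawdeg absolute world yaw of tool y"""
    p,M=start if start is not None else info()
    y0=yaw_of(M); dy=np.radians(yawdeg)-y0
    dy=(dy+np.pi)%(2*np.pi)-np.pi if rel is None else np.radians(rel)
    t=np.array(target,float); rows=[]; cp,cM=p.copy(),M.copy()
    a0,a1=np.arctan2(p[1],p[0]),np.arctan2(t[1],t[0]);r0,r1=np.hypot(*p[:2]),np.hypot(*t[:2])
    for i in range(1,n+1):
        f=i/n
        if cyl:
            a=a0+f*(a1-a0);r=r0+f*(r1-r0);w=np.array([r*np.cos(a),r*np.sin(a),p[2]+f*(t[2]-p[2])])
        else: w=p+f*(t-p)
        W=down(y0+f*dy)
        d=cM.T@(w-cp)/0.06; g=R.from_matrix(cM.T@W).as_rotvec()/np.radians(5)
        rows.append((d.round(2),g.round(2))); 
        cp=cp+cM@(d.round(2)*0.06); cM=cM@R.from_rotvec(g.round(2)*np.radians(5)).as_matrix()
    for k,(d,g) in enumerate(rows):
        if k and k%10==0: print()
        flag='' if max(abs(d).max(),abs(g).max())<=1 else '  !!'
        print('{"grip":%g,"dp":[%g,%g,%g],"angular":[%g,%g,%g]}%s%s'%(grip,*(d+0.),*(g+0.),',' ,flag))
    return cp,cM
E
python3 - <<'E'
from h import *
plan((0.628,-0.22,0.215),0,20,0.2,cyl=True)
E
```

```text
t 2.3 p [0.1505 0.658  0.2083] yaw 77.1 tiltz -1.0 w 94.3 F [-0.5  0.2  0.5] q [-1.5   0.43  0.07  1.61 -0.03  1.11 -0.07]
{"grip":0.2,"dp":[-0.01,-0.05,0.94],"angular":[0.77,0,0]},
{"grip":0.2,"dp":[0,-0.06,0.95],"angular":[0.77,0,0]},
{"grip":0.2,"dp":[-0.01,-0.08,0.94],"angular":[0.77,0,0]},
{"grip":0.2,"dp":[0,-0.1,0.94],"angular":[0.77,0,0]},
{"grip":0.2,"dp":[-0.01,-0.11,0.93],"angular":[0.78,0,0]},
{"grip":0.2,"dp":[0,-0.12,0.94],"angular":[0.77,0,0]},
{"grip":0.2,"dp":[-0.01,-0.15,0.93],"angular":[0.77,0,0]},
{"grip":0.2,"dp":[0,-0.15,0.93],"angular":[0.77,0,0]},
{"grip":0.2,"dp":[-0.01,-0.18,0.92],"angular":[0.77,0,0]},
{"grip":0.2,"dp":[-0.01,-0.19,0.92],"angular":[0.77,0,0]},

{"grip":0.2,"dp":[0,-0.2,0.92],"angular":[0.77,0,0]},
{"grip":0.2,"dp":[-0.01,-0.22,0.91],"angular":[0.77,0,0]},
{"grip":0.2,"dp":[0,-0.23,0.91],"angular":[0.78,0,0]},
{"grip":0.2,"dp":[-0.01,-0.25,0.9],"angular":[0.77,0,0]},
{"grip":0.2,"dp":[0,-0.27,0.9],"angular":[0.77,0,0]},
{"grip":0.2,"dp":[-0.01,-0.28,0.9],"angular":[0.77,0,0]},
{"grip":0.2,"dp":[0,-0.29,0.88],"angular":[0.77,0,0]},
{"grip":0.2,"dp":[-0.01,-0.31,0.89],"angular":[0.77,0,0]},
{"grip":0.2,"dp":[-0.01,-0.32,0.87],"angular":[0.77,0,0]},
{"grip":0.2,"dp":[0,-0.34,0.87],"angular":[0.77,0,0]},
```

```bash
python3 -m pendant '[{"grip":0.4,"dp":[-0.05,-0.05,0.9],"angular":[0.8,0,0]},{"grip":0.4,"dp":[0,-0.06,0.95],"angular":[0.8,0,0]},{"grip":0.4,"dp":[0,-0.08,0.95],"angular":[0.8,0,0]},{"grip":0.4,"dp":[0,-0.1,0.95],"angular":[0.8,0,0]},{"grip":0.4,"dp":[0,-0.1,0.95],"angular":[0.8,0,0]},{"grip":0.4,"dp":[0,-0.12,0.95],"angular":[0.8,0,0]},{"grip":0.4,"dp":[0,-0.15,0.95],"angular":[0.8,0,0]},{"grip":0.4,"dp":[0,-0.15,0.95],"angular":[0.8,0,0]},{"grip":0.4,"dp":[0,-0.18,0.92],"angular":[0.8,0,0]},{"grip":0.4,"dp":[0,-0.2,0.92],"angular":[0.8,0,0]}]'; python3 - <<'E'
from h import *
plan((0.628,-0.22,0.215),0,12,0.4,cyl=True)
E
```

```text
time_s: 3.55
eef_pos: [0.5906, 0.3096, 0.2102]
tool_rot: [0.731, 1.446, -0.728]
wrist_force: [1.1, 0.6, -0.4]
width: 0.3
t 3.55 p [0.5906 0.3096 0.2102] yaw 36.4 tiltz -1.0 w 28.2 F [ 1.1  0.6 -0.4] q [-0.85  0.43  0.37  1.64 -0.17  1.11  0.2 ]
{"grip":0.4,"dp":[-0.01,-0.14,0.75],"angular":[0.61,-0.02,-0.01]},
{"grip":0.4,"dp":[-0.01,-0.16,0.74],"angular":[0.6,0,0]},
{"grip":0.4,"dp":[0,-0.16,0.74],"angular":[0.61,0,0]},
{"grip":0.4,"dp":[-0.01,-0.18,0.74],"angular":[0.61,0,0]},
{"grip":0.4,"dp":[-0.01,-0.19,0.73],"angular":[0.61,0,0]},
{"grip":0.4,"dp":[0,-0.2,0.73],"angular":[0.6,0,0]},
{"grip":0.4,"dp":[-0.01,-0.21,0.73],"angular":[0.61,0,0]},
{"grip":0.4,"dp":[-0.01,-0.22,0.73],"angular":[0.61,0,0]},
{"grip":0.4,"dp":[0,-0.23,0.72],"angular":[0.6,0,0]},
{"grip":0.4,"dp":[-0.01,-0.25,0.72],"angular":[0.61,0,0]},

{"grip":0.4,"dp":[-0.01,-0.25,0.71],"angular":[0.61,0,0]},
{"grip":0.4,"dp":[0,-0.27,0.71],"angular":[0.6,0,0]},
```

```bash
python3 -m pendant '[{"grip":0.4,"dp":[0,-0.16,0.9],"angular":[0.75,0,0]},{"grip":0.4,"dp":[0,-0.18,0.9],"angular":[0.75,0,0]},{"grip":0.4,"dp":[0,-0.2,0.9],"angular":[0.75,0,0]},{"grip":0.4,"dp":[0,-0.2,0.9],"angular":[0.75,0,0]},{"grip":0.4,"dp":[0,-0.22,0.9],"angular":[0.75,0,0]},{"grip":0.4,"dp":[0,-0.25,0.9],"angular":[0.75,0,0]},{"grip":0.4,"dp":[0,-0.27,0.9],"angular":[0.75,0,0]},{"grip":0.4,"dp":[0,-0.28,0.85],"angular":[0.75,0,0]},{"grip":0.4,"dp":[0,-0.3,0.8],"angular":[0.75,0,0]},{"grip":0.4,"dp":[0,-0.3,0.8],"angular":[0.75,0,0]}]'; python3 - <<'E'
from h import *
snap('side','s1.png');snap('top','t1.png')
for n in ('drawer_handle','drawer_front'):
    for c in('top','side'):print(n,c,find(c,n))
plan((0.629,-0.22,0.2),0,2,0.4,cyl=True)
E
```

```text
time_s: 4.8
eef_pos: [0.6311, -0.2339, 0.2093]
tool_rot: [1.241, 1.19, -1.236]
wrist_force: [-0.0, -0.9, 0.2]
width: 0.302
drawer_handle top [(0.7, array([ 0.6278, -0.2195,  0.1297])), (0.68, array([0.5182, 0.1096, 0.0238]))]
drawer_handle side [(0.64, array([ 0.6294, -0.2233,  0.1333])), (0.25, array([ 0.4962,  0.1124, -0.0012]))]
drawer_front top [(0.6, array([ 0.683 , -0.219 ,  0.1541]))]
drawer_front side [(0.97, array([ 0.6828, -0.2197,  0.1602])), (0.55, array([ 0.6294,  0.0843, -0.0012]))]
t 5.1 p [ 0.6321 -0.2309  0.2091] yaw -2.1 tiltz -1.0 w 28.0 F [0.3 0.9 0.4] q [-0.19  0.48  0.62  1.64 -0.31  1.12  0.48]
{"grip":0.4,"dp":[0.08,-0.03,-0.09],"angular":[-0.21,-0.03,-0.02]},
{"grip":0.4,"dp":[0.07,-0.03,-0.09],"angular":[-0.2,0,0]},
```

View pics/s1.png

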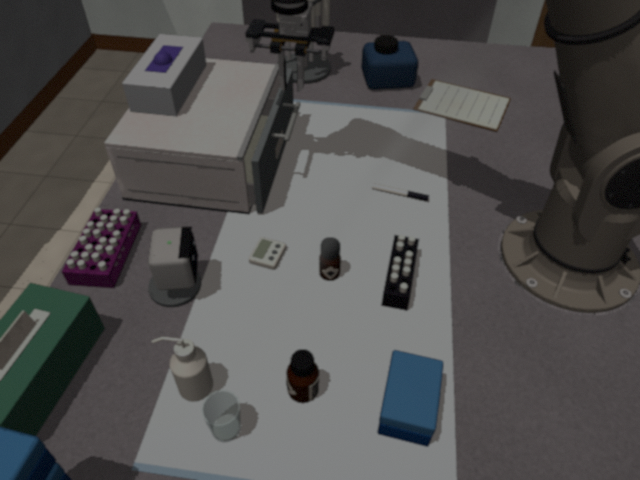

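```bash
python3 -m pendant '[{"grip":0.4,"dp":[0.3,-0.05,-0.1],"angular":[-0.4,0,0]},{"grip":0.4,"dp":[0.45,0,0],"angular":[0,0,0]},{"grip":0.4,"dp":[0.4,0,0],"angular":[0,0,0]},{"grip":0.4,"dp":[0,0,0],"angular":[0,0,0]}]' 10; python3 - <<'E'
from h import *
info();snap('side','s2.png');t=snap('top','t2.png')
f=cv2.imread('pics/s2.png');a=cv2.resize(f[20:220,200:360],(480,600),interpolation=cv2.INTER_CUBIC)
b=cv2.resize(t[120:240,430:530],(320,384),interpolation=cv2.INTER_CUBIC);o=np.zeros((600,800,3),np.uint8);o[:,:480]=a;o[:384,480:]=b
cv2.imwrite('pics/z2.png',o)
E
```

```text
time_s: 5.6
eef_pos: [0.6301, -0.2171, 0.1344]
tool_rot: [1.203, 1.22, -1.196]
wrist_force: [-0.0, -0.2, -0.3]
width: 0.3
t 5.6 p [ 0.6301 -0.2171  0.1344] yaw 0.8 tiltz -1.0 w 28.2 F [-0.  -0.2 -0.3] q [-0.17  0.54  0.57  1.72 -0.35  0.99  0.55]
```

View pics/z2.png

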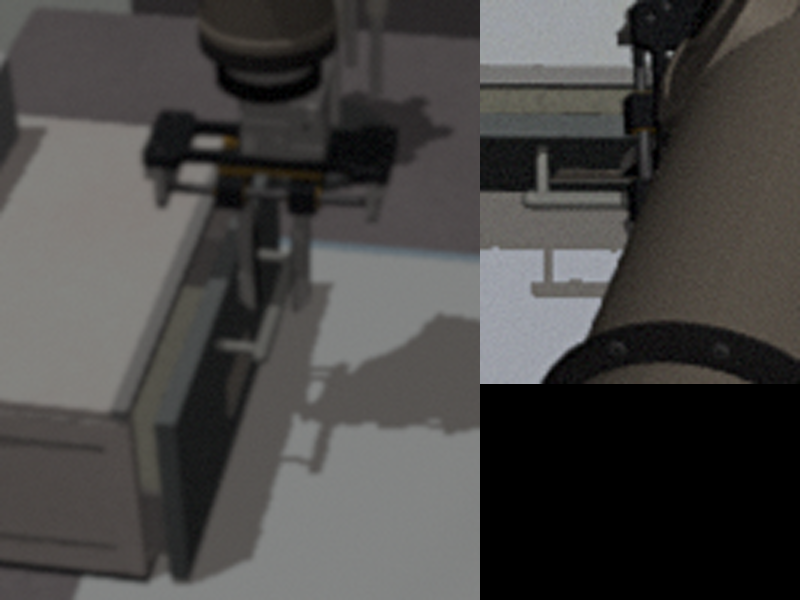

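The fingers straddle the handle bar (seen at about (265,330) in the crop, one finger each side). I'll grip it and pull.

```bash
python3 -m pendant '[{"grip":1,"dp":[0,0,0],"angular":[0,0,0]},{"grip":1,"dp":[0,0,0],"angular":[0,0,0]},{"grip":1,"dp":[0,0,0],"angular":[0,0,0]},{"grip":1,"dp":[0,-0.2,0],"angular":[0,0,0]},{"grip":1,"dp":[0,-0.3,0],"angular":[0,0,0]},{"grip":1,"dp":[0,-0.3,0],"angular":[0,0,0]}]' 25; python3 -c "
from h import *
info()"
```

```text
time_s: 6.45
eef_pos: [0.5843, -0.2171, 0.1387]
tool_rot: [1.205, 1.215, -1.189]
wrist_force: [2.4, 2.2, -1.2]
width: 0.088
t 6.45 p [ 0.5843 -0.2171  0.1387] yaw 0.9 tiltz -1.0 w 8.3 F [ 2.4  2.2 -1.2] q [-0.19  0.46  0.59  1.82 -0.32  0.94  0.56]
```

```bash
python3 -m pendant '[{"grip":1,"dp":[0.03,-0.5,0],"angular":[0,0,0]},{"grip":1,"dp":[0.03,-0.5,0],"angular":[0,0,0]},{"grip":1,"dp":[0.02,-0.5,0],"angular":[0,0,0]},{"grip":1,"dp":[0,-0.4,0],"angular":[0,0,0]},{"grip":1,"dp":[0,-0.2,0],"angular":[0,0,0]}]'; python3 - <<'E'
from h import *
info();snap('side','s3.png');snap('top','t3.png')
for n in ('drawer_handle','drawer_front'):
    for c in('top','side'):print(n,c,find(c,n))
E
```

```text
time_s: 7.08
eef_pos: [0.4611, -0.2154, 0.1389]
tool_rot: [1.215, 1.207, -1.17]
wrist_force: [2.1, 0.9, 3.4]
width: 0.085
t 7.08 p [ 0.4611 -0.2154  0.1389] yaw 1.1 tiltz -0.9996 w 8.0 F [2.1 0.9 3.4] q [-0.22  0.26  0.64  2.09 -0.24  0.84  0.58]
drawer_handle top [(0.8, array([ 0.4609, -0.2181,  0.1306]))]
drawer_handle side [(0.88, array([ 0.4599, -0.22  ,  0.1345])), (0.26, array([0.632 , 0.0822, 0.0002]))]
drawer_front top [(0.87, array([ 0.5121, -0.2175,  0.1596]))]
drawer_front side [(0.85, array([ 0.5125, -0.2155,  0.1593]))]
```

View pics/s3.png

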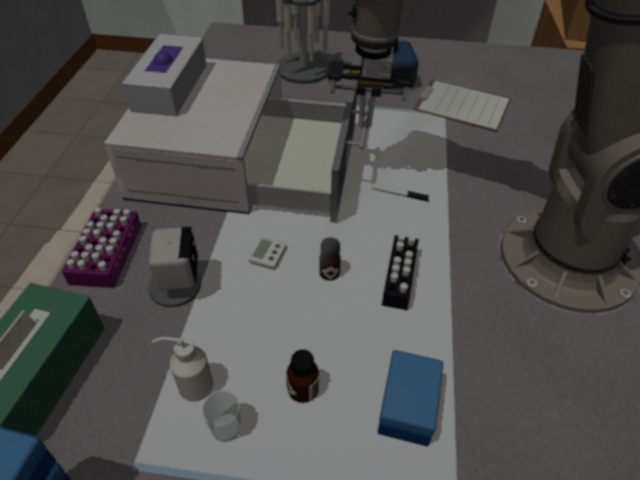

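```bash
python3 -m pendant '[{"grip":0.4,"dp":[0,0,0],"angular":[0,0,0]},{"grip":0.4,"dp":[-0.1,0,0],"angular":[0,0,0]},{"grip":0.4,"dp":[-0.5,0,0],"angular":[0,0,0]},{"grip":0.2,"dp":[-0.8,0,0],"angular":[0,0,0]},{"grip":0,"dp":[-0.3,0,0],"angular":[0,0,0]}]'; python3 - <<'E'
from h import *
snap('side','s4.png');snap('top','t4.png')
for n in ('drawer_front','bottle_medium','bottle_medium_front','bottle_medium_diamond','bottle_medium_barcode'):
    for c in('top','side'):print(n,c,find(c,n))
plan((0.508,0.378,0.21),30,14,-0.28,cyl=True)
E
```

```text
time_s: 8.0
eef_pos: [0.4578, -0.2179, 0.2438]
tool_rot: [1.214, 1.208, -1.175]
wrist_force: [-0.9, -0.6, -0.6]
width: 0.469
drawer_front top [(0.72, array([ 0.5164, -0.215 ,  0.1535]))]
drawer_front side [(0.82, array([ 0.5145, -0.215 ,  0.1594])), (0.64, array([ 0.6233,  0.4633, -0.0016]))]
bottle_medium top [(0.76, array([ 0.5085,  0.3828, -0.0046]))]
bottle_medium side [(0.74, array([ 0.5087,  0.3755, -0.0023])), (0.62, array([0.3515, 0.1044, 0.0006]))]
bottle_medium_front top [(0.96, array([0.5107, 0.35  , 0.0318])), (0.26, array([ 0.6226,  0.4656, -0.0007]))]
bottle_medium_front side [(0.82, array([0.5042, 0.3495, 0.0296]))]
bottle_medium_diamond top [(0.57, array([0.5304, 0.3905, 0.0305])), (0.51, array([0.4774, 0.0997, 0.0252]))]
bottle_medium_diamond side [(0.92, array([0.5339, 0.3887, 0.0305])), (0.73, array([ 0.5158, -0.2139,  0.1579]))]
bottle_medium_barcode top [(0.67, array([0.4814, 0.391 , 0.0314])), (0.3, array([0.5286, 0.3931, 0.0297]))]
bottle_medium_barcode side [(0.77, array([0.487 , 0.3909, 0.0294])), (0.18, array([ 0.4604, -0.219 ,  0.1331]))]
t 8.6 p [ 0.4572 -
[... 270 characters left out ...]
-0.6],"angular":[-0.41,0,0]},
{"grip":-0.28,"dp":[0.04,0.35,-0.61],"angular":[-0.41,0,0]},
{"grip":-0.28,"dp":[0.04,0.32,-0.65],"angular":[-0.42,0,0]},
{"grip":-0.28,"dp":[0.03,0.3,-0.66],"angular":[-0.41,0,0]},
{"grip":-0.28,"dp":[0.04,0.28,-0.69],"angular":[-0.41,0,0]},
{"grip":-0.28,"dp":[0.03,0.25,-0.72],"angular":[-0.42,0,0]},
{"grip":-0.28,"dp":[0.04,0.22,-0.73],"angular":[-0.41,0,0]},
{"grip":-0.28,"dp":[0.04,0.19,-0.76],"angular":[-0.41,0,0]},

{"grip":-0.28,"dp":[0.03,0.16,-0.77],"angular":[-0.42,0,0]},
{"grip":-0.28,"dp":[0.04,0.13,-0.79],"angular":[-0.41,0,0]},
{"grip":-0.28,"dp":[0.04,0.09,-0.81],"angular":[-0.41,0,0]},
{"grip":-0.28,"dp":[0.03,0.06,-0.82],"angular":[-0.42,0,0]},
```

```bash
python3 -m pendant '[{"grip":-0.28,"dp":[0.05,0.4,-0.55],"angular":[-0.4,-0.1,-0.2]},{"grip":-0.28,"dp":[0.03,0.4,-0.56],"angular":[-0.4,0,0]},{"grip":-0.28,"dp":[0.03,0.37,-0.6],"angular":[-0.4,0,0]},{"grip":-0.28,"dp":[0.03,0.35,-0.6],"angular":[-0.4,0,0]},{"grip":-0.28,"dp":[0.03,0.32,-0.65],"angular":[-0.4,0,0]},{"grip":-0.28,"dp":[0.03,0.3,-0.65],"angular":[-0.4,0,0]},{"grip":-0.28,"dp":[0.03,0.28,-0.7],"angular":[-0.4,0,0]},{"grip":-0.28,"dp":[0.03,0.25,-0.7],"angular":[-0.4,0,0]},{"grip":-0.28,"dp":[0.03,0.22,-0.75],"angular":[-0.4,0,0]},{"grip":-0.28,"dp":[0.03,0.2,-0.75],"angular":[-0.4,0,0]}]'; python3 - <<'E'
from h import *
plan((0.508,0.377,0.2),30,4,-0.28,cyl=True)
E
```

```text
time_s: 9.85
eef_pos: [0.5705, 0.2018, 0.2202]
tool_rot: [0.931, 1.36, -0.933]
wrist_force: [-0.1, 0.2, 0.1]
width: 0.639
t 9.85 p [0.5705 0.2018 0.2202] yaw 21.2 tiltz -1.0 w 60.1 F [-0.1  0.2  0.1] q [-0.76  0.31  0.39  1.77 -0.13  1.08  0.05]
{"grip":-0.28,"dp":[0.08,0.11,-0.76],"angular":[-0.44,0.02,0]},
{"grip":-0.28,"dp":[0.09,0.08,-0.77],"angular":[-0.44,0,0]},
{"grip":-0.28,"dp":[0.08,0.05,-0.78],"angular":[-0.44,0,0]},
{"grip":-0.28,"dp":[0.08,0.03,-0.79],"angular":[-0.44,0,0]},
```

```bash
python3 -m pendant '[{"grip":-0.28,"dp":[0.08,0.1,-0.78],"angular":[-0.45,0,0]},{"grip":-0.28,"dp":[0.08,0.08,-0.78],"angular":[-0.45,0,0]},{"grip":-0.28,"dp":[0.08,0.05,-0.8],"angular":[-0.45,0,0]},{"grip":-0.28,"dp":[0.08,0.03,-0.8],"angular":[-0.45,0,0]},{"grip":-0.28,"dp":[0,0,0],"angular":[0,0,0]}]'; python3 - <<'E'
from h import *
snap('side','s5.png');snap('top','t5.png')
for n in ('bottle_medium','bottle_medium_front','bottle_medium_diamond','bottle_medium_barcode'):
    for c in('top','side'):print(n,c,find(c,n,n=1))
plan((0.508,0.377,0.15),30,3,-0.28)
E
```

```text
time_s: 10.48
eef_pos: [0.5014, 0.3897, 0.1976]
tool_rot: [0.802, 1.416, -0.807]
wrist_force: [-0.0, -1.7, 0.1]
width: 0.641
bottle_medium top [(0.68, array([ 0.4774,  0.3757, -0.003 ]))]
bottle_medium side [(0.9, array([0.4762, 0.3644, 0.002 ]))]
bottle_medium_front top [(0.5, array([0.4736, 0.3407, 0.0331]))]
bottle_medium_front side [(0.53, array([0.4553, 0.3817, 0.0297]))]
bottle_medium_diamond top [(0.66, array([0.496 , 0.382 , 0.0314]))]
bottle_medium_diamond side [(0.75, array([0.5018, 0.3841, 0.0246]))]
bottle_medium_barcode top [(0.85, array([0.4496, 0.3798, 0.0336]))]
bottle_medium_barcode side [(0.69, array([0.4529, 0.3835, 0.0294]))]
t 10.97 p [0.5045 0.3853 0.1989] yaw 30.4 tiltz -1.0 w 60.0 F [-0.6  0.5  0. ] q [-0.98  0.38  0.29  1.72 -0.12  1.06 -0.12]
{"grip":-0.28,"dp":[0.27,-0.01,0.05],"angular":[0.03,0.03,0.01]},
{"grip":-0.28,"dp":[0.27,0,0.05],"angular":[0.03,0,0]},
{"grip":-0.28,"dp":[0.28,-0.01,0.05],"angular":[0.02,0,0]},
```

View pics/s5.png

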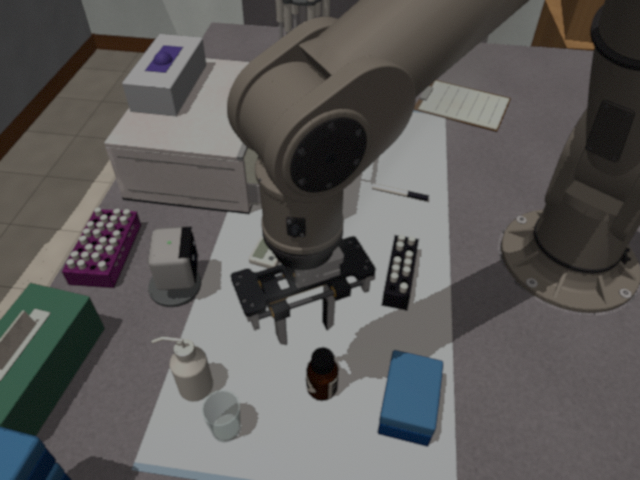

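The bottle was knocked aside: its cap now appears at (322,355), where it was at (303,358) before. I'll re-measure it.

```bash
python3 - <<'E'
from h import *
snap('side','s6.png');snap('top','t6.png')
for n in ('bottle_medium','bottle_medium_front','bottle_medium_diamond','bottle_medium_barcode'):
    for c in('top','side'):print(n,c,find(c,n,n=1))
plan((0.4755,0.369,0.16),31,3,-0.28)
f=cv2.imread('pics/s6.png');cv2.imwrite('pics/z6.png',cv2.resize(f[320:420,270:400],(650,500),interpolation=cv2.INTER_CUBIC))
for z,c in((.1,'cap'),(0,'base')): print(proj('side',(0.4755,0.369,z)))
E
```

```text
bottle_medium top [(0.75, array([ 0.4759,  0.3741, -0.0048]))]
bottle_medium side [(0.96, array([0.4761, 0.367 , 0.0028]))]
bottle_medium_front top [(0.78, array([0.4763, 0.3417, 0.0363]))]
bottle_medium_front side [(0.69, array([0.4771, 0.3671, 0.0006]))]
bottle_medium_diamond top [(0.67, array([ 0.5139, -0.2178,  0.1555]))]
bottle_medium_diamond side [(0.63, array([0.5001, 0.3836, 0.0319]))]
bottle_medium_barcode top [(0.58, array([0.452 , 0.382 , 0.0289]))]
bottle_medium_barcode side [(0.98, array([0.456 , 0.3838, 0.0286]))]
t 11.47 p [0.5042 0.3858 0.1988] yaw 30.5 tiltz -1.0 w 60.2 F [-0.5  0.4  0.6] q [-0.98  0.38  0.29  1.72 -0.12  1.06 -0.12]
{"grip":-0.28,"dp":[0.22,-0.18,0],"angular":[-0.04,0.04,0.01]},
{"grip":-0.28,"dp":[0.21,-0.19,0],"angular":[-0.03,0,0]},
{"grip":-0.28,"dp":[0.22,-0.18,0],"angular":[-0.04,0,0]},
[323.0979 355.7321]
[322.314  386.1687]
```

View pics/z6.png

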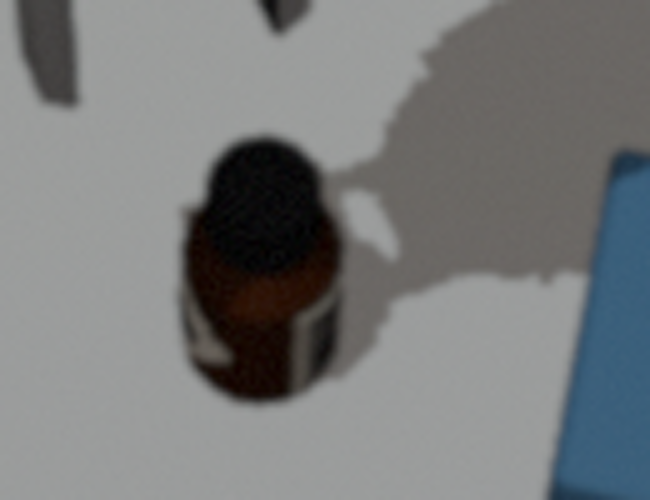

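```bash
python3 -m pendant '[{"grip":-0.28,"dp":[0.2,-0.27,0],"angular":[0,0,0]},{"grip":-0.28,"dp":[0.25,-0.27,0],"angular":[0,0,0]},{"grip":-0.28,"dp":[0.3,0,0],"angular":[0,0,0]},{"grip":-0.28,"dp":[0,0,0],"angular":[0,0,0]}]'; python3 - <<'E'
from h import *
snap('side','s7.png');snap('top','t7.png')
p,M=plan((0.4755,0.370,0.102),31,2,-0.28)
print(proj('side',(0.4755,0.37,.1)))
f=cv2.imread('pics/s7.png');cv2.imwrite('pics/z7.png',cv2.resize(f[260:420,230:420],(760,640),interpolation=cv2.INTER_CUBIC)[:600])
E
```

```text
time_s: 11.98
eef_pos: [0.4762, 0.3694, 0.1524]
tool_rot: [0.808, 1.412, -0.81]
wrist_force: [0.4, -1.3, 0.9]
width: 0.64
t 12.07 p [0.477  0.3699 0.1538] yaw 30.5 tiltz -1.0 w 60.1 F [-0.4  0.6 -0.4] q [-0.99  0.37  0.28  1.84 -0.12  0.95 -0.13]
{"grip":-0.28,"dp":[0.43,-0.01,-0.01],"angular":[-0.05,0.03,-0.02]},
{"grip":-0.28,"dp":[0.43,-0.01,-0.01],"angular":[-0.06,0,0]},
[323.0136 356.2753]
```

View pics/z7.png

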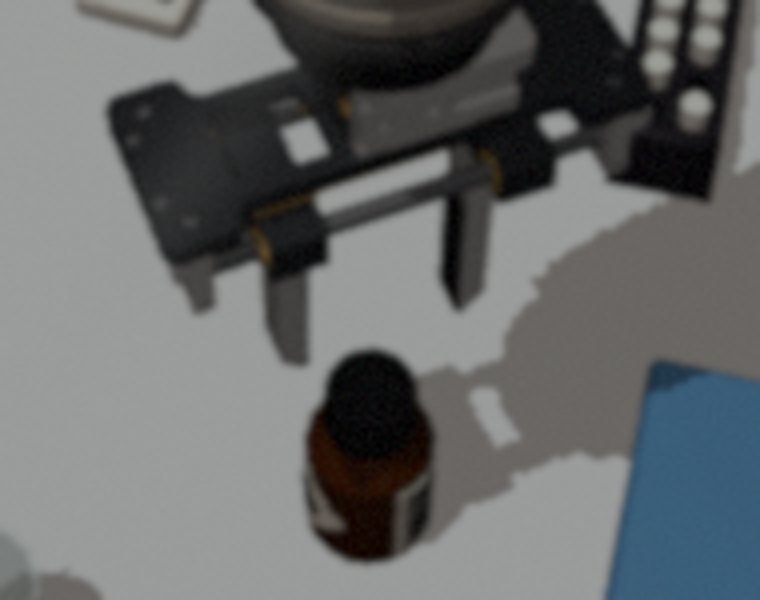

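```bash
python3 -m pendant '[{"grip":-0.28,"dp":[0.45,0,0],"angular":[0,0,0]},{"grip":-0.28,"dp":[0.4,0,0],"angular":[0,0,0]},{"grip":1,"dp":[0,0,0],"angular":[0,0,0]},{"grip":1,"dp":[0,0,0],"angular":[0,0,0]},{"grip":1,"dp":[0,0,0],"angular":[0,0,0]},{"grip":1,"dp":[0,0,0],"angular":[0,0,0]}]' 30; python3 - <<'E'
from h import *
info();f=snap('side','s8.png')
cv2.imwrite('pics/z8.png',cv2.resize(f[260:420,230:420],(760,640),interpolation=cv2.INTER_CUBIC)[:600])
E
```

```text
time_s: 12.82
eef_pos: [0.4811, 0.3726, 0.1068]
tool_rot: [0.815, 1.409, -0.803]
wrist_force: [0.7, -0.1, 0.2]
width: 0.253
t 12.82 p [0.4811 0.3726 0.1068] yaw 30.4 tiltz -1.0 w 23.8 F [ 0.7 -0.1  0.2] q [-0.97  0.43  0.26  1.87 -0.14  0.85 -0.11]
```

View pics/z8.png

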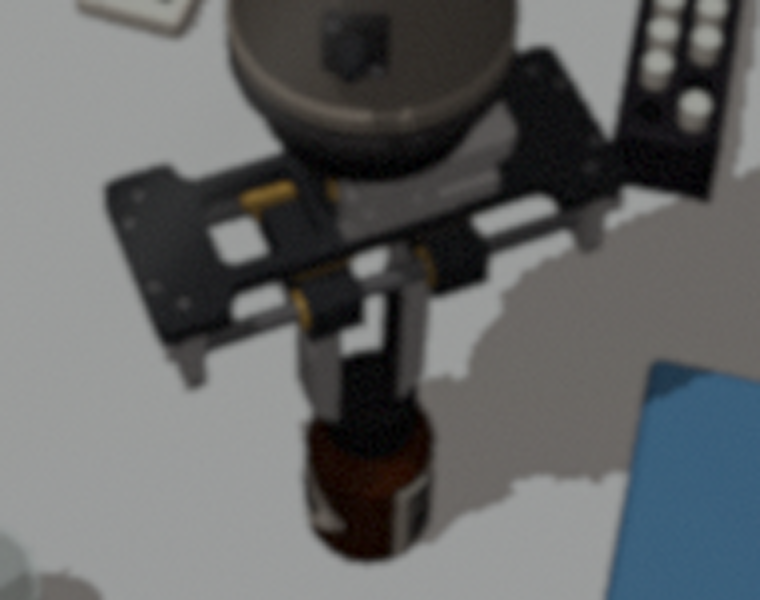

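```bash
python3 - <<'E'
from h import *
p,M=info()
for w in(-.012,.012):
  for x in (0.025,):
    for z in(-.008,.008):
      q=proj('side',p+M@[x,w,z]);print('pad tip',w,z,(q-[230,260])*4)
print('cap ctr',[ray('side',(230+370/4,260+y/4),.1) for y in (380,390,400)])
print('bottle base bottom edge', ray('side',(230+370/4,260+560/4),0.0))
t=snap('top','t8.png');cv2.imwrite('pics/z8t.png',cv2.resize(t[190:310,150:290],(700,600),interpolation=cv2.INTER_CUBIC))
for n in ('bottle_medium','bottle_medium_barcode','bottle_medium_diamond'):
    for c in('top','side'):print(n,c,find(c,n,n=1))
E
```

```text
t 12.88 p [0.4811 0.3726 0.1068] yaw 30.4 tiltz -1.0 w 19.5 F [ 0.3  0.2 -0.1] q [-0.97  0.43  0.26  1.87 -0.14  0.85 -0.11]
pad tip -0.012 -0.008 [391.2906 419.2993]
pad tip -0.012 0.008 [376.04   387.0694]
pad tip 0.012 -0.008 [336.4122 439.1012]
pad tip 0.012 0.008 [321.6747 406.399 ]
cap ctr [array([0.4766, 0.3678, 0.1   ]), array([0.476 , 0.3723, 0.1   ]), array([0.4754, 0.3768, 0.1   ])]
bottle base bottom edge [0.4717 0.3944 0.    ]
bottle_medium top []
bottle_medium side [(0.8, array([0.4761, 0.3684, 0.0004]))]
bottle_medium_barcode top []
bottle_medium_barcode side [(0.82, array([0.456 , 0.3833, 0.0313]))]
bottle_medium_diamond top [(0.51, array([0.4979, 0.3809, 0.03  ]))]
bottle_medium_diamond side [(0.56, array([0.498 , 0.3797, 0.0288]))]
```

View pics/z8t.png

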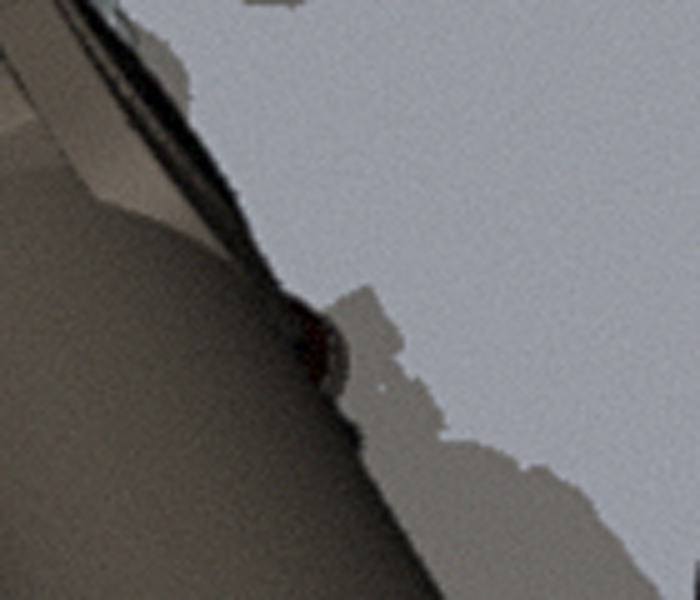

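```bash
python3 - <<'E'
from h import *
info();f=snap('side','s9.png');info()
cv2.imwrite('pics/z9.png',cv2.resize(f[300:400,270:380],(660,600),interpolation=cv2.INTER_CUBIC))
E
```

```text
t 13.22 p [0.4807 0.3722 0.1059] yaw 30.4 tiltz -1.0 w 0.5 F [-1.   0.4 -0.3] q [-0.97  0.43  0.26  1.87 -0.14  0.85 -0.11]
t 13.28 p [0.4807 0.3723 0.1059] yaw 30.4 tiltz -1.0 w 0.3 F [-0.1 -0.1 -0.5] q [-0.97  0.43  0.26  1.87 -0.14  0.85 -0.11]
```

View pics/z9.png

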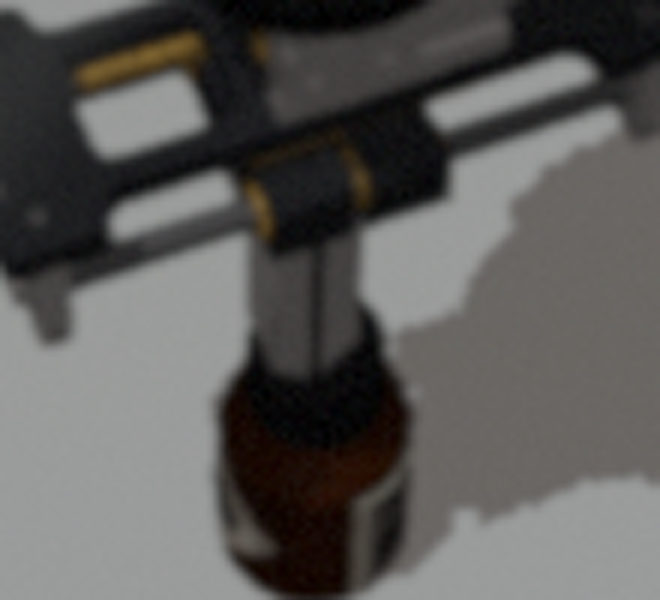

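```bash
python3 - <<'E'
from h import *
def pr(p,yaw,w,x,z): 
    return proj('side',np.array(p)+down(np.radians(yaw))@[x,w,z])
for x in(0,.006,.0125,.019,.025):
    print(x,'L',[((pr((.477,.3699,.1538),30.5,.030,x,z)-[230,260])*4).round() for z in(-.008,.008)],'R',[((pr((.477,.3699,.1538),30.5,-.030,x,z)-[230,260])*4).round() for z in(-.008,.008)], 'z9',[((pr((.4807,.3722,.1059),30.4,0,x,z)-[270,300])*6).round() for z in(-.008,.008)])
E
```

```text
0 L [array([305., 353.]), array([290., 319.])] R [array([450., 302.]), array([433., 269.])] z9 [array([309., 355.]), array([286., 306.])]
0.006 L [array([305., 361.]), array([290., 328.])] R [array([449., 310.]), array([433., 278.])] z9 [array([309., 367.]), array([286., 318.])]
0.0125 L [array([305., 371.]), array([290., 337.])] R [array([449., 319.]), array([432., 287.])] z9 [array([309., 380.]), array([286., 331.])]
0.019 L [array([305., 380.]), array([290., 346.])] R [array([448., 329.]), array([432., 296.])] z9 [array([309., 392.]), array([286., 344.])]
0.025 L [array([305., 388.]), array([290., 354.])] R [array([448., 337.]), array([431., 305.])] z9 [array([308., 404.]), array([286., 355.])]
```

```bash
python3 -m pendant '[{"grip":1,"dp":[-0.3,0,0],"angular":[0,0,0]},{"grip":-0.28,"dp":[-0.4,0,0],"angular":[0,0,0]},{"grip":-0.28,"dp":[0,0,0],"angular":[0,0,0]},{"grip":-0.28,"dp":[0,0,0],"angular":[0,0,0]}]' 30; python3 - <<'E'
from h import *
info();f=snap('side','s10.png')
for n in ('bottle_medium','bottle_medium_barcode','bottle_medium_diamond'):
    for c in('side',):print(n,c,find(c,n,n=1))
plan((0.476,0.37,0.12),31,2,-0.28)
cv2.imwrite('pics/z10.png',cv2.resize(f[260:420,230:420],(760,640),interpolation=cv2.INTER_CUBIC)[:600])
E
```

```text
time_s: 13.78
eef_pos: [0.4806, 0.3722, 0.1515]
tool_rot: [0.815, 1.409, -0.803]
wrist_force: [-0.2, -0.1, -0.3]
width: 0.287
t 13.78 p [0.4806 0.3722 0.1515] yaw 30.4 tiltz -1.0 w 27.0 F [-0.2 -0.1 -0.3] q [-0.99  0.38  0.28  1.84 -0.12  0.94 -0.12]
bottle_medium side [(0.94, array([0.4783, 0.3666, 0.0005]))]
bottle_medium_barcode side [(0.84, array([0.4552, 0.3805, 0.0271]))]
bottle_medium_diamond side [(0.58, array([ 0.3638, -0.1456, -0.0001]))]
t 13.97 p [0.4805 0.372  0.1509] yaw 30.4 tiltz -1.0 w 43.2 F [-0.3  0.3  0.2] q [-0.99  0.38  0.28  1.84 -0.12  0.94 -0.12]
{"grip":-0.28,"dp":[0.26,-0.04,-0.01],"angular":[-0.06,0.02,-0.09]},
{"grip":-0.28,"dp":[0.25,-0.04,0],"angular":[-0.06,0,0]},
```

View pics/z10.png

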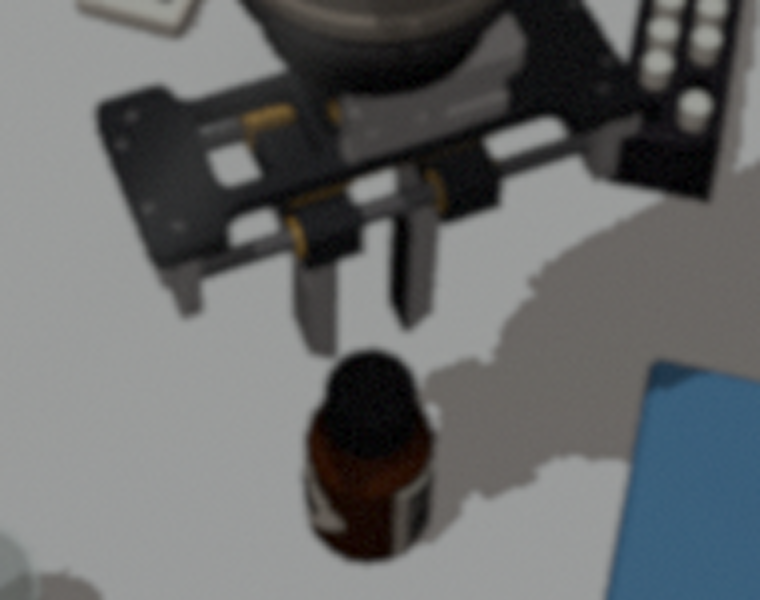

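```bash
python3 -m pendant '[{"grip":-0.28,"dp":[0.3,-0.07,0],"angular":[0,0,0]},{"grip":-0.28,"dp":[0.3,0,0],"angular":[0,0,0]},{"grip":-0.28,"dp":[0.3,0,0],"angular":[0,0,0]},{"grip":-0.28,"dp":[0.1,0,0],"angular":[0,0,0]}]' 30; python3 - <<'E'
from h import *
info();f=snap('side','s11.png');info()
cv2.imwrite('pics/z11.png',cv2.resize(f[260:420,230:420],(760,640),interpolation=cv2.INTER_CUBIC)[:600])
E
```

```text
time_s: 14.48
eef_pos: [0.4772, 0.3699, 0.0872]
tool_rot: [0.813, 1.41, -0.805]
wrist_force: [0.6, 0.1, 0.6]
width: 0.643
t 14.47 p [0.4772 0.3699 0.0872] yaw 30.4 tiltz -1.0 w 60.5 F [0.6 0.1 0.6] q [-0.97  0.45  0.26  1.89 -0.15  0.81 -0.1 ]
t 14.53 p [0.4772 0.3698 0.087 ] yaw 30.4 tiltz -1.0 w 60.2 F [-1.4  0.7 -1. ] q [-0.97  0.45  0.26  1.89 -0.15  0.81 -0.1 ]
```

View pics/z11.png

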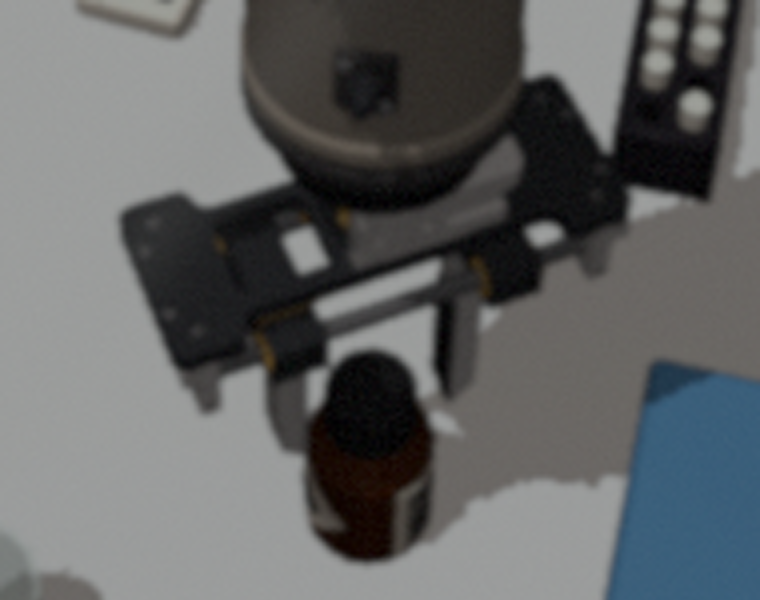

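```bash
python3 -m pendant '[{"grip":1,"dp":[0.03,0,-0.05],"angular":[0,0,0]},{"grip":1,"dp":[0,0,0],"angular":[0,0,0]},{"grip":1,"dp":[0,0,0],"angular":[0,0,0]},{"grip":1,"dp":[0,0,0],"angular":[0,0,0]}]' 30; python3 - <<'E'
from h import *
info();f=snap('side','s12.png');info()
cv2.imwrite('pics/z12.png',cv2.resize(f[260:420,230:420],(760,640),interpolation=cv2.INTER_CUBIC)[:600])
E
```

```text
time_s: 15.02
eef_pos: [0.4761, 0.3731, 0.086]
tool_rot: [0.814, 1.409, -0.804]
wrist_force: [0.6, -0.3, -1.8]
width: 0.398
t 15.03 p [0.4761 0.3731 0.086 ] yaw 30.4 tiltz -1.0 w 37.4 F [ 0.6 -0.3 -1.8] q [-0.97  0.45  0.26  1.89 -0.15  0.81 -0.11]
t 15.07 p [0.4762 0.3731 0.0861] yaw 30.4 tiltz -1.0 w 37.3 F [-0.6  0.5 -1.3] q [-0.97  0.45  0.26  1.89 -0.15  0.81 -0.11]
```

View pics/z12.png

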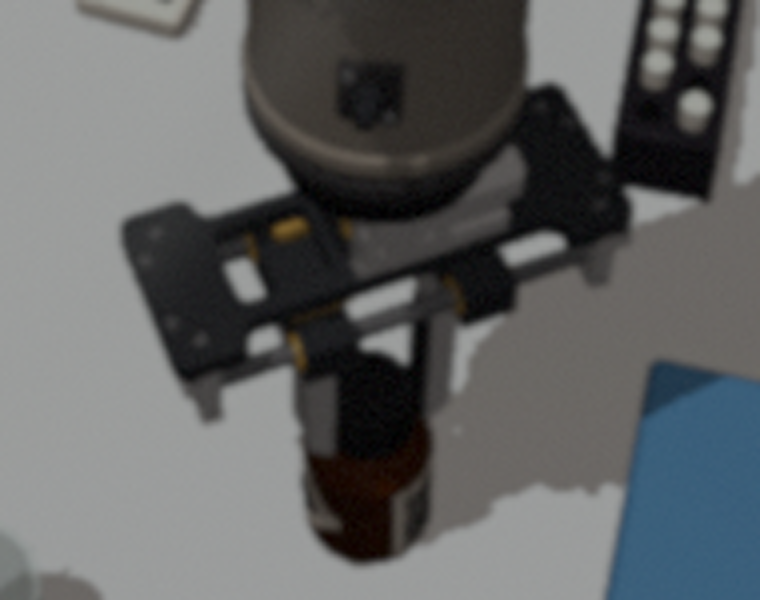

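```bash
python3 -m pendant '[{"grip":1,"dp":[-0.2,0,0],"angular":[0,0,0]},{"grip":1,"dp":[-0.4,0,0],"angular":[0,0,0]},{"grip":1,"dp":[-0.5,0,0],"angular":[0,0,0]},{"grip":1,"dp":[-0.2,0,0],"angular":[0,0,0]}]'; python3 - <<'E'
from h import *
s=plan((0.652,0.158,0.145),134.5,22,1)
snap('side');print(find('side','bottle_medium',n=1))
E
```

```text
time_s: 15.58
eef_pos: [0.4754, 0.3724, 0.1678]
tool_rot: [0.814, 1.409, -0.805]
wrist_force: [0.5, -0.6, -2.2]
width: 0.4
t 15.57 p [0.4754 0.3724 0.1678] yaw 30.4 tiltz -1.0 w 37.6 F [ 0.5 -0.6 -2.2] q [-1.    0.35  0.28  1.83 -0.11  0.97 -0.14]
{"grip":1,"dp":[0.02,0.03,0.21],"angular":[-0.95,0.03,-0.09]},
{"grip":1,"dp":[0.02,0.02,0.21],"angular":[-0.94,0,0]},
{"grip":1,"dp":[0.01,0,0.21],"angular":[-0.95,-0.01,0]},
{"grip":1,"dp":[0.02,-0.02,0.21],"angular":[-0.95,0,0]},
{"grip":1,"dp":[0.02,-0.04,0.2],"angular":[-0.94,0,0]},
{"grip":1,"dp":[0.01,-0.05,0.21],"angular":[-0.95,0,0]},
{"grip":1,"dp":[0.02,-0.07,0.2],"angular":[-0.94,0,0]},
{"grip":1,"dp":[0.02,-0.08,0.19],"angular":[-0.95,0,0.01]},
{"grip":1,"dp":[0.02,-0.11,0.18],"angular":[-0.95,0,0]},
{"grip":1,"dp":[0.01,-0.11,0.18],"angular":[-0.94,0,0]},

{"grip":1,"dp":[0.02,-0.13,0.16],"angular":[-0.95,0,0]},
{"grip":1,"dp":[0.02,-0.15,0.16],"angular":[-0.95,0,0]},
{"grip":1,"dp":[0.02,-0.15,0.14],"angular":[-0.94,0,0]},
{"grip":1,"dp":[0.01,-0.17,0.13],"angular":[-0.95,0,0]},
{"grip":1,"dp":[0.02,-0.18,0.11],"angular":[-0.95,0.01,0]},
{"grip":1,"dp":[0.02,-0.18,0.1],"angular":[-0.94,0,0]},
{"grip":1,"dp":[0.01,-0.19,0.09],"angular":[-0.95,0,0]},
{"grip":1,"dp":[0.02,-0.2,0.06],"angular":[-0.95,0,0]},
{"grip":1,"dp":[0.02,-0.21,0.05],"angular":[-0.94,0,0]},
{"grip":1,"dp":[0.02,-0.21,0.04],"angular":[-0.95,0,0]},

{"grip":1,"dp":[0.01,-0.21,0.01],"angular":[-0.94,0,0]},
{"grip":1,"dp":[0.02,-0.21,0],"angular":[-0.95,0,0]},
[(0.59, array([ 0.3608, -0.1477, -0.0022]))]
```

Lifted, and the wrist carries about 2.2 N, which fits the medium bottle. Next I turn it while moving it toward the reader.

```bash
python3 -m pendant '[{"grip":1,"dp":[0.02,0.03,0.21],"angular":[-1,0,-0.1]},{"grip":1,"dp":[0.02,0.02,0.21],"angular":[-1,0,0]},{"grip":1,"dp":[0.02,0,0.21],"angular":[-1,0,0]},{"grip":1,"dp":[0.02,-0.02,0.21],"angular":[-1,0,0]},{"grip":1,"dp":[0.02,-0.04,0.2],"angular":[-1,0,0]},{"grip":1,"dp":[0.02,-0.05,0.2],"angular":[-1,0,0]},{"grip":1,"dp":[0.02,-0.07,0.2],"angular":[-1,0,0]},{"grip":1,"dp":[0.02,-0.08,0.2],"angular":[-1,0,0]},{"grip":1,"dp":[0.02,-0.1,0.18],"angular":[-1,0,0]},{"grip":1,"dp":[0.02,-0.1,0.18],"angular":[-1,0,0]}]'; python3 - <<'E'
from h import *
s=plan((0.652,0.158,0.145),134.5,12,1)
E
```

```text
time_s: 16.92
eef_pos: [0.5558, 0.2745, 0.1427]
tool_rot: [0.098, 1.58, -0.117]
wrist_force: [-1.0, 0.4, -1.6]
width: 0.397
t 16.93 p [0.5558 0.2745 0.1427] yaw 82.2 tiltz -0.9999 w 37.3 F [-1.   0.4 -1.6] q [-0.67  0.41  0.13  1.79 -0.06  0.96  0.92]
{"grip":1,"dp":[0,-0.14,0.15],"angular":[-0.87,-0.13,0.14]},
{"grip":1,"dp":[-0.01,-0.16,0.15],"angular":[-0.87,0,0]},
{"grip":1,"dp":[0,-0.16,0.13],"angular":[-0.88,0,0]},
{"grip":1,"dp":[0,-0.17,0.12],"angular":[-0.87,0,0]},
{"grip":1,"dp":[-0.01,-0.18,0.1],"angular":[-0.87,0,0]},
{"grip":1,"dp":[0,-0.19,0.09],"angular":[-0.87,0,0]},
{"grip":1,"dp":[0,-0.2,0.08],"angular":[-0.87,0,0]},
{"grip":1,"dp":[-0.01,-0.2,0.06],"angular":[-0.87,0,0]},
{"grip":1,"dp":[0,-0.2,0.04],"angular":[-0.88,0,0]},
{"grip":1,"dp":[0,-0.21,0.03],"angular":[-0.87,0,0]},

{"grip":1,"dp":[-0.01,-0.21,0.02],"angular":[-0.87,0,0]},
{"grip":1,"dp":[0,-0.21,-0.01],"angular":[-0.87,0,0]},
```

```bash
python3 -m pendant '[{"grip":1,"dp":[-0.02,-0.15,0.15],"angular":[-0.9,-0.1,0.1]},{"grip":1,"dp":[-0.02,-0.16,0.15],"angular":[-0.9,0,0]},{"grip":1,"dp":[-0.02,-0.16,0.13],"angular":[-0.9,0,0]},{"grip":1,"dp":[-0.02,-0.17,0.12],"angular":[-0.9,0,0]},{"grip":1,"dp":[-0.02,-0.18,0.1],"angular":[-0.9,0,0]},{"grip":1,"dp":[-0.02,-0.19,0.09],"angular":[-0.9,0,0]},{"grip":1,"dp":[-0.02,-0.2,0.08],"angular":[-0.9,0,0]},{"grip":1,"dp":[-0.02,-0.2,0.06],"angular":[-0.9,0,0]},{"grip":1,"dp":[-0.02,-0.2,0.04],"angular":[-0.9,0,0]},{"grip":1,"dp":[-0.02,-0.2,0.03],"angular":[-0.9,0,0]}]'; python3 - <<'E'
from h import *
s=plan((0.652,0.158,0.142),134.5,4,1)
E
```

```text
time_s: 18.18
eef_pos: [0.634, 0.174, 0.1403]
tool_rot: [-0.533, 1.527, 0.53]
wrist_force: [-0.7, -0.1, -1.3]
width: 0.394
t 18.18 p [0.634  0.174  0.1403] yaw 128.8 tiltz -0.9998 w 37.0 F [-0.7 -0.1 -1.3] q [-0.36  0.47 -0.01  1.69  0.01  1.    1.88]
{"grip":1,"dp":[-0.01,-0.1,0.02],"angular":[-0.28,-0.24,-0.06]},
{"grip":1,"dp":[-0.01,-0.1,0.01],"angular":[-0.29,0,0]},
{"grip":1,"dp":[0,-0.1,0.01],"angular":[-0.29,0,0]},
{"grip":1,"dp":[-0.01,-0.1,0.01],"angular":[-0.28,0,0]},
```

```bash
python3 -m pendant '[{"grip":1,"dp":[-0.02,-0.1,0.02],"angular":[-0.4,-0.2,0]},{"grip":1,"dp":[-0.02,-0.1,0.01],"angular":[-0.4,0,0]},{"grip":1,"dp":[-0.01,-0.1,0.01],"angular":[-0.4,0,0]},{"grip":1,"dp":[0,-0.1,0.01],"angular":[-0.3,0,0]},{"grip":1,"dp":[0,0,0],"angular":[0,0,0]}]'; python3 - <<'E'
from h import *
info();f=snap('side','s13.png');t=snap('top','t13.png')
for n in ('reader_window','bottle_medium','bottle_medium_front','bottle_medium_barcode','bottle_medium_diamond'):
    for c in('top','side'):print(n,c,find(c,n,n=1))
info()
cv2.imwrite('pics/z13.png',np.hstack([cv2.resize(f[170:330,140:320],(450,400),interpolation=cv2.INTER_CUBIC),cv2.resize(t[80:240,230:370],(350,400),interpolation=cv2.INTER_CUBIC)]))
E
```

```text
time_s: 18.8
eef_pos: [0.6507, 0.1557, 0.1365]
tool_rot: [-0.631, 1.489, 0.641]
wrist_force: [-0.6, 0.6, -1.9]
width: 0.396
t 18.8 p [0.6507 0.1557 0.1365] yaw 136.5 tiltz -0.9999 w 37.2 F [-0.6  0.6 -1.9] q [-0.3   0.49 -0.04  1.67  0.02  1.    2.04]
reader_window top []
reader_window side [(0.77, array([0.7518, 0.1811, 0.0893]))]
bottle_medium top []
bottle_medium side [(0.91, array([0.654 , 0.1547, 0.0509]))]
bottle_medium_front top [(0.72, array([0.6199, 0.4648, 0.0008]))]
bottle_medium_front side [(0.59, array([0.6812, 0.1663, 0.0816]))]
bottle_medium_barcode top []
bottle_medium_barcode side [(0.94, array([0.6495, 0.132 , 0.0828]))]
bottle_medium_diamond top [(0.44, array([ 0.3636, -0.1485, -0.0006]))]
bottle_medium_diamond side [(0.97, array([0.6327, 0.1785, 0.0809]))]
t 19.4 p [0.6508 0.1562 0.1375] yaw 136.6 tiltz -0.9999 w 37.2 F [ 0.4 -0.3 -1.9] q [-0.3   0.49 -0.04  1.67  0.02  1.    2.04]
```

View pics/z13.png

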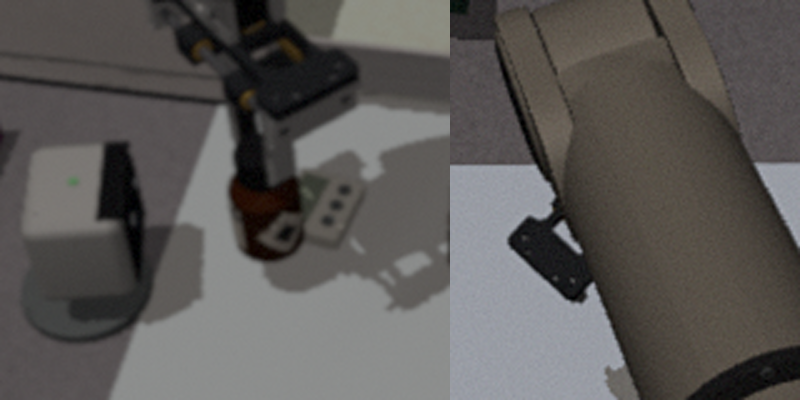

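```bash
python3 -m pendant '[{"grip":1,"dp":[-0.03,0,0],"angular":[0,0,0]},{"grip":1,"dp":[0,0,0],"angular":[0,0,0]},{"grip":1,"dp":[0,0,0],"angular":[0,0,0]},{"grip":1,"dp":[0,0,0],"angular":[0,0,0]},{"grip":1,"dp":[0,0,0],"angular":[0,0,0]},{"grip":1,"dp":[0,0,0],"angular":[0,0,0]},{"grip":1,"dp":[0,0,0],"angular":[0,0,0]},{"grip":1,"dp":[0,0,0],"angular":[0,0,0]}]'; python3 -m pendant '[{"grip":1,"dp":[0,0,0],"angular":[1,0,0]},{"grip":1,"dp":[0,0,0],"angular":[1,0,0]},{"grip":1,"dp":[0,0,0],"angular":[1,0,0]},{"grip":1,"dp":[0,0,0],"angular":[1,0,0]},{"grip":1,"dp":[0,0,0],"angular":[1,0,0]},{"grip":1,"dp":[0,0,0],"angular":[1,0,0]},{"grip":1,"dp":[0,0,0],"angular":[1,0,0]},{"grip":1,"dp":[0,0,0],"angular":[1,0,0]},{"grip":1,"dp":[0,0,0],"angular":[1,0,0]},{"grip":1,"dp":[0,0,0],"angular":[1,0,0]}]';python3 - <<'E'
from h import *
s=plan((0.651,0.157,0.14),15,14,1)
E
```

```text
time_s: 20.4
eef_pos: [0.6509, 0.1562, 0.1394]
tool_rot: [-0.631, 1.487, 0.641]
wrist_force: [-0.3, -0.1, -1.8]
width: 0.395
time_s: 21.65
eef_pos: [0.6508, 0.1563, 0.1395]
tool_rot: [0.07, 1.583, -0.069]
wrist_force: [-0.2, 0.4, -1.8]
width: 0.4
t 21.65 p [0.6508 0.1563 0.1395] yaw 85.0 tiltz -0.9999 w 37.6 F [-0.2  0.4 -1.8] q [-0.45  0.49  0.16  1.68 -0.1   0.99  1.23]
{"grip":1,"dp":[0,0,0],"angular":[1,-0.15,0]},
{"grip":1,"dp":[0,0,0],"angular":[1,0,0]},
{"grip":1,"dp":[0,0,0],"angular":[1,0,0]},
{"grip":1,"dp":[0,0,0],"angular":[1,0,0]},
{"grip":1,"dp":[0,0,0],"angular":[1,0,0]},
{"grip":1,"dp":[0,0,0],"angular":[1,0,0]},
{"grip":1,"dp":[0,0.01,0],"angular":[1,0,0]},
{"grip":1,"dp":[0,0,0],"angular":[0.99,0.01,0]},
{"grip":1,"dp":[-0.01,0,0],"angular":[1,0,0]},
{"grip":1,"dp":[0,0,0],"angular":[1,0,0]},

{"grip":1,"dp":[0,0,0],"angular":[1,0,0]},
{"grip":1,"dp":[0,0,0],"angular":[1,0,0]},
{"grip":1,"dp":[0,0,0],"angular":[1,0,0]},
{"grip":1,"dp":[0,0,0],"angular":[1,0,0]},
```

```bash
python3 -m pendant '[{"grip":1,"dp":[0,0,0],"angular":[1,-0.1,0]},{"grip":1,"dp":[0,0,0],"angular":[1,0,0]},{"grip":1,"dp":[0,0,0],"angular":[1,0,0]},{"grip":1,"dp":[0,0,0],"angular":[1,0,0]},{"grip":1,"dp":[0,0,0],"angular":[1,0,0]},{"grip":1,"dp":[0,0,0],"angular":[1,0,0]},{"grip":1,"dp":[0,0,0],"angular":[1,0,0]},{"grip":1,"dp":[0,0,0],"angular":[1,0,0]},{"grip":1,"dp":[0,0,0],"angular":[1,0,0]},{"grip":1,"dp":[0,0,0],"angular":[1,0,0]}]'; python3 -m pendant '[{"grip":1,"dp":[0,0,0],"angular":[1,0,0]},{"grip":1,"dp":[0,0,0],"angular":[1,0,0]},{"grip":1,"dp":[0,0,0],"angular":[1,0,0]},{"grip":1,"dp":[0,0,0],"angular":[0.3,0,0]},{"grip":1,"dp":[0,0,0],"angular":[0,0,0]},{"grip":1,"dp":[0,0,0],"angular":[0,0,0]}]'; python3 - <<'E'
from h import *
info();f=snap('side','s14.png')
for n in ('bottle_medium','bottle_medium_front','bottle_medium_barcode','bottle_medium_diamond'):
    for c in('side',):print(n,c,find(c,n,n=1))
plan((0.651,0.157,0.14),15.5,1,1)
cv2.imwrite('pics/z14.png',cv2.resize(f[170:330,140:320],(540,480),interpolation=cv2.INTER_CUBIC))
E
```

```text
time_s: 22.9
eef_pos: [0.6506, 0.1573, 0.1396]
tool_rot: [0.771, 1.434, -0.772]
wrist_force: [-0.3, 0.5, -1.8]
width: 0.401
time_s: 23.65
eef_pos: [0.6505, 0.1581, 0.1397]
tool_rot: [0.994, 1.335, -0.996]
wrist_force: [0.0, 0.3, -2.2]
width: 0.397
t 23.65 p [0.6505 0.1581 0.1397] yaw 16.5 tiltz -1.0 w 37.3 F [ 0.   0.3 -2.2] q [-0.65  0.51  0.44  1.7  -0.26  0.99  0.17]
bottle_medium side [(0.77, array([0.6488, 0.1511, 0.0531]))]
bottle_medium_front side [(0.56, array([0.6446, 0.1302, 0.0842]))]
bottle_medium_barcode side [(0.66, array([0.6334, 0.1745, 0.0804]))]
bottle_medium_diamond side [(0.78, array([0.6751, 0.1595, 0.0802]))]
t 23.9 p [0.6505 0.158  0.1397] yaw 16.4 tiltz -1.0 w 37.7 F [ 0.8  0.2 -1.3] q [-0.65  0.51  0.44  1.7  -0.26  0.99  0.17]
{"grip":1,"dp":[-0.01,0,0.02],"angular":[0.18,-0.03,0.04]},
```

View pics/z14.png

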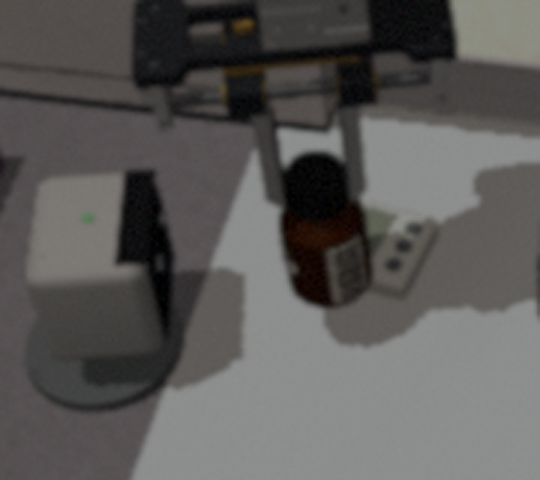

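The diamond faces the reader and the barcode is visible toward the camera at (345,270) in the crop. I'll hold about a second and then turn to the barcode.

```bash
python3 -m pendant '[{"grip":1,"dp":[0,0,0],"angular":[0,0,0]},{"grip":1,"dp":[0,0,0],"angular":[0,0,0]},{"grip":1,"dp":[0,0,0],"angular":[0,0,0]},{"grip":1,"dp":[0,0,0],"angular":[0,0,0]},{"grip":1,"dp":[0,0,0],"angular":[0,0,0]},{"grip":1,"dp":[0,0,0],"angular":[0,0,0]},{"grip":1,"dp":[0,0,0],"angular":[0,0,0]}]'; python3 -m pendant '[{"grip":1,"dp":[0,0,0],"angular":[1,0,0]},{"grip":1,"dp":[0,0,0],"angular":[1,0,0]},{"grip":1,"dp":[0,0,0],"angular":[1,0,0]},{"grip":1,"dp":[0,0,0],"angular":[1,0,0]},{"grip":1,"dp":[0,0,0],"angular":[1,0,0]},{"grip":1,"dp":[0,0,0],"angular":[1,0,0]},{"grip":1,"dp":[0,0,0],"angular":[1,0,0]},{"grip":1,"dp":[0,0,0],"angular":[1,0,0]},{"grip":1,"dp":[0,0,0],"angular":[1,0,0]},{"grip":1,"dp":[0,0,0],"angular":[1,0,0]}]'; python3 - <<'E'
from h import *
plan((0.651,0.157,0.14),-103.5,14,1)
E
```

```text
time_s: 24.78
eef_pos: [0.6505, 0.1579, 0.1397]
tool_rot: [0.995, 1.335, -0.997]
wrist_force: [0.0, -0.4, -1.5]
width: 0.398
time_s: 26.02
eef_pos: [0.6506, 0.1582, 0.1399]
tool_rot: [1.644, 0.857, -1.648]
wrist_force: [-0.2, -0.3, -2.0]
width: 0.398
t 26.02 p [0.6506 0.1582 0.1399] yaw -35.2 tiltz -1.0 w 37.4 F [-0.2 -0.3 -2. ] q [-0.8   0.56  0.67  1.71 -0.4   1.01 -0.61]
{"grip":1,"dp":[0,0,0],"angular":[0.98,0.01,0.05]},
{"grip":1,"dp":[0,0,0],"angular":[0.97,0,0]},
{"grip":1,"dp":[0,0,0],"angular":[0.98,0,0]},
{"grip":1,"dp":[0,0.01,0],"angular":[0.97,-0.01,0]},
{"grip":1,"dp":[0,0,0],"angular":[0.98,0,0]},
{"grip":1,"dp":[0,0,0],"angular":[0.98,0,0]},
{"grip":1,"dp":[0,0,0],"angular":[0.97,0,0]},
{"grip":1,"dp":[0,0,0],"angular":[0.98,0,0]},
{"grip":1,"dp":[0,0,0],"angular":[0.97,0,0]},
{"grip":1,"dp":[0,0.01,0],"angular":[0.98,0,0]},

{"grip":1,"dp":[0,0,0],"angular":[0.98,0,0]},
{"grip":1,"dp":[0,0,0],"angular":[0.97,0,-0.01]},
{"grip":1,"dp":[0,0,0],"angular":[0.98,0,0]},
{"grip":1,"dp":[0,0,0],"angular":[0.98,0,0]},
```

```bash
python3 -m pendant '[{"grip":1,"dp":[0,0,0],"angular":[1,0,0]},{"grip":1,"dp":[0,0,0],"angular":[1,0,0]},{"grip":1,"dp":[0,0,0],"angular":[1,0,0]},{"grip":1,"dp":[0,0,0],"angular":[1,0,0]},{"grip":1,"dp":[0,0,0],"angular":[1,0,0]},{"grip":1,"dp":[0,0,0],"angular":[1,0,0]},{"grip":1,"dp":[0,0,0],"angular":[1,0,0]},{"grip":1,"dp":[0,0,0],"angular":[1,0,0]},{"grip":1,"dp":[0,0,0],"angular":[1,0,0]},{"grip":1,"dp":[0,0,0],"angular":[1,0,0]}]'; python3 -m pendant '[{"grip":1,"dp":[0,0,0],"angular":[1,0,0]},{"grip":1,"dp":[0,0,0],"angular":[1,0,0]},{"grip":1,"dp":[0,0,0],"angular":[1,0,0]},{"grip":1,"dp":[0,0,0],"angular":[0.2,0,0]},{"grip":1,"dp":[0,0,0],"angular":[0,0,0]},{"grip":1,"dp":[0,0,0],"angular":[0,0,0]}]'; python3 - <<'E'
from h import *
info();f=snap('side','s15.png')
for n in ('bottle_medium','bottle_medium_front','bottle_medium_barcode','bottle_medium_diamond'):
    for c in('side',):print(n,c,find(c,n,n=1))
info()
cv2.imwrite('pics/z15.png',cv2.resize(f[170:330,140:320],(540,480),interpolation=cv2.INTER_CUBIC))
E
```

```text
time_s: 27.28
eef_pos: [0.6505, 0.1595, 0.14]
tool_rot: [2.191, 0.065, -2.198]
wrist_force: [0.1, -1.1, -1.7]
width: 0.4
time_s: 28.02
eef_pos: [0.6505, 0.1604, 0.1399]
tool_rot: [-2.095, 0.237, 2.103]
wrist_force: [0.3, -0.2, -1.4]
width: 0.4
t 28.02 p [0.6505 0.1604 0.1399] yaw -103.1 tiltz -1.0 w 37.6 F [ 0.3 -0.2 -1.4] q [-0.97  0.68  0.96  1.72 -0.63  1.09 -1.61]
bottle_medium side [(0.63, array([0.6438, 0.1633, 0.0512]))]
bottle_medium_front side [(0.68, array([0.6289, 0.1859, 0.0845]))]
bottle_medium_barcode side [(0.97, array([0.6738, 0.1687, 0.0829]))]
bottle_medium_diamond side [(0.98, array([0.6386, 0.1367, 0.0828]))]
t 28.27 p [0.6504 0.1603 0.14  ] yaw -103.1 tiltz -1.0 w 37.5 F [ 0.1  0.  -1.5] q [-0.97  0.68  0.96  1.72 -0.63  1.09 -1.61]
```

View pics/z15.png

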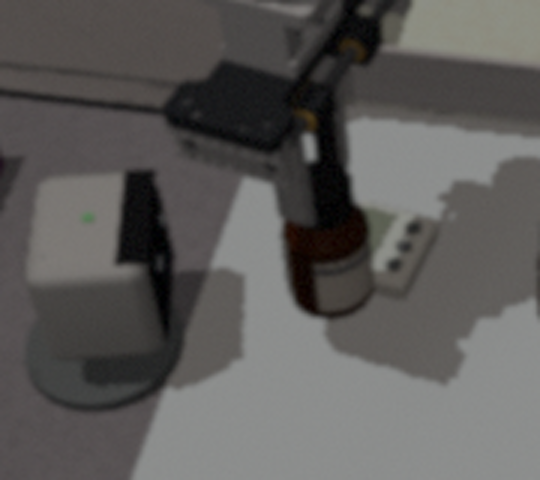

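Barcode faces the window. I'll hold, then lift and carry the bottle to the drawer.

```bash
python3 -m pendant '[{"grip":1,"dp":[0,0,0],"angular":[0,0,0]},{"grip":1,"dp":[0,0,0],"angular":[0,0,0]},{"grip":1,"dp":[0,0,0],"angular":[0,0,0]},{"grip":1,"dp":[0,0,0],"angular":[0,0,0]},{"grip":1,"dp":[0,0,0],"angular":[0,0,0]},{"grip":1,"dp":[0,0,0],"angular":[0,0,0]},{"grip":1,"dp":[0,0,0],"angular":[0,0,0]},{"grip":1,"dp":[-0.3,0,0],"angular":[0,0,0]},{"grip":1,"dp":[-0.6,0,0],"angular":[0,0,0]},{"grip":1,"dp":[-0.7,0,0],"angular":[0,0,0]}]'; python3 - <<'E'
from h import *
plan((0.61,-0.287,0.265),-90,18,1,cyl=True)
E
```

```text
time_s: 29.52
eef_pos: [0.6497, 0.1594, 0.2384]
tool_rot: [-2.092, 0.241, 2.107]
wrist_force: [1.0, 0.6, -1.1]
width: 0.399
t 29.52 p [0.6497 0.1594 0.2384] yaw -103.2 tiltz -1.0 w 37.5 F [ 1.   0.6 -1.1] q [-1.02  0.6   1.04  1.62 -0.54  1.25 -1.67]
{"grip":1,"dp":[-0.03,0.38,-0.19],"angular":[-0.15,0.08,0]},
{"grip":1,"dp":[-0.02,0.38,-0.17],"angular":[-0.14,0,0]},
{"grip":1,"dp":[-0.03,0.4,-0.15],"angular":[-0.15,0,0]},
{"grip":1,"dp":[-0.02,0.4,-0.13],"angular":[-0.15,0,0]},
{"grip":1,"dp":[-0.02,0.41,-0.1],"angular":[-0.14,0,0]},
{"grip":1,"dp":[-0.03,0.41,-0.09],"angular":[-0.15,0,0]},
{"grip":1,"dp":[-0.02,0.42,-0.07],"angular":[-0.14,0,0]},
{"grip":1,"dp":[-0.03,0.42,-0.05],"angular":[-0.15,0,0]},
{"grip":1,"dp":[-0.02,0.42,-0.02],"angular":[-0.15,0,0]},
{"grip":1,"dp":[-0.03,0.42,0],"angular":[-0.14,0,0]},

{"grip":1,"dp":[-0.02,0.43,0.01],"angular":[-0.15,0,0]},
{"grip":1,"dp":[-0.03,0.42,0.04],"angular":[-0.15,0,0]},
{"grip":1,"dp":[-0.02,0.42,0.06],"angular":[-0.14,0,0]},
{"grip":1,"dp":[-0.03,0.41,0.09],"angular":[-0.15,0,0]},
{"grip":1,"dp":[-0.02,0.42,0.1],"angular":[-0.14,0,0]},
{"grip":1,"dp":[-0.03,0.4,0.12],"angular":[-0.15,0,0]},
{"grip":1,"dp":[-0.02,0.4,0.15],"angular":[-0.15,0,0]},
{"grip":1,"dp":[-0.02,0.39,0.16],"angular":[-0.14,0,0]},
```

```bash
python3 -m pendant '[{"grip":1,"dp":[-0.3,0.38,-0.2],"angular":[-0.15,0,0]},{"grip":1,"dp":[-0.15,0.4,-0.17],"angular":[-0.15,0,0]},{"grip":1,"dp":[-0.05,0.4,-0.15],"angular":[-0.15,0,0]},{"grip":1,"dp":[0,0.4,-0.13],"angular":[-0.15,0,0]},{"grip":1,"dp":[0,0.4,-0.1],"angular":[-0.15,0,0]},{"grip":1,"dp":[0,0.4,-0.09],"angular":[-0.15,0,0]},{"grip":1,"dp":[0,0.42,-0.07],"angular":[-0.15,0,0]},{"grip":1,"dp":[0,0.42,-0.05],"angular":[-0.15,0,0]},{"grip":1,"dp":[0,0.42,-0.02],"angular":[-0.15,0,0]},{"grip":1,"dp":[0,0.42,0],"angular":[-0.15,0,0]}]'; python3 - <<'E'
from h import *
plan((0.61,-0.287,0.265),-90,8,1,cyl=True)
E
```

```text
time_s: 30.78
eef_pos: [0.667, -0.1112, 0.2786]
tool_rot: [-2.171, 0.105, 2.171]
wrist_force: [0.5, 0.6, -1.6]
width: 0.396
t 30.77 p [ 0.667  -0.1112  0.2786] yaw -95.6 tiltz -1.0 w 37.3 F [ 0.5  0.6 -1.6] q [-0.59  0.55  1.01  1.56 -0.48  1.3  -1.19]
{"grip":1,"dp":[0.03,0.38,0.04],"angular":[-0.14,0,0.01]},
{"grip":1,"dp":[0.03,0.39,0.05],"angular":[-0.14,0,0]},
{"grip":1,"dp":[0.02,0.38,0.07],"angular":[-0.14,0,0]},
{"grip":1,"dp":[0.03,0.37,0.09],"angular":[-0.14,0,0]},
{"grip":1,"dp":[0.03,0.37,0.11],"angular":[-0.14,0,0]},
{"grip":1,"dp":[0.03,0.37,0.13],"angular":[-0.14,0,0]},
{"grip":1,"dp":[0.03,0.36,0.14],"angular":[-0.14,0,0]},
{"grip":1,"dp":[0.03,0.35,0.15],"angular":[-0.14,0,0]},
```

```bash
python3 -m pendant '[{"grip":1,"dp":[0.02,0.38,0.05],"angular":[-0.15,0,0]},{"grip":1,"dp":[0.02,0.38,0.06],"angular":[-0.15,0,0]},{"grip":1,"dp":[0.02,0.38,0.08],"angular":[-0.15,0,0]},{"grip":1,"dp":[0.02,0.37,0.1],"angular":[-0.15,0,0]},{"grip":1,"dp":[0.02,0.37,0.12],"angular":[-0.15,0,0]},{"grip":1,"dp":[0.02,0.36,0.14],"angular":[-0.15,0,0]},{"grip":1,"dp":[0.02,0.35,0.15],"angular":[-0.1,0,0]},{"grip":1,"dp":[0.02,0.3,0.15],"angular":[0,0,0]},{"grip":1,"dp":[0,0,0],"angular":[0,0,0]}]'; python3 - <<'E'
from h import *
snap('side','s16.png');snap('top','t16.png')
for n in ('drawer_front','bottle_medium','bottle_small'):
    for c in('top','side'):print(n,c,find(c,n,n=1))
plan((0.612,-0.287,0.15),-90,4,1)
E
```

```text
time_s: 31.9
eef_pos: [0.5967, -0.3024, 0.2735]
tool_rot: [-2.213, 0.025, 2.212]
wrist_force: [0.1, -0.5, -2.2]
width: 0.392
drawer_front top [(0.66, array([ 0.5197, -0.2171,  0.1551]))]
drawer_front side [(0.81, array([ 0.5147, -0.2124,  0.1598]))]
bottle_medium top [(0.68, array([0.5204, 0.1093, 0.0214]))]
bottle_medium side [(0.87, array([ 0.5925, -0.3017,  0.1896]))]
bottle_small top [(0.65, array([ 0.496 ,  0.1142, -0.003 ]))]
bottle_small side [(0.87, array([0.4979, 0.1126, 0.001 ]))]
t 32.3 p [ 0.5987 -0.2993  0.273 ] yaw -90.9 tiltz -1.0 w 37.4 F [-0.3 -0.2 -1.7] q [-0.29  0.53  0.98  1.58 -0.45  1.28 -0.83]
{"grip":1,"dp":[0.51,-0.05,-0.05],"angular":[-0.04,0,-0.02]},
{"grip":1,"dp":[0.52,-0.06,-0.06],"angular":[-0.05,0,0]},
{"grip":1,"dp":[0.51,-0.05,-0.05],"angular":[-0.04,0,0]},
{"grip":1,"dp":[0.51,-0.05,-0.06],"angular":[-0.05,0,0]},
```

View pics/s16.png

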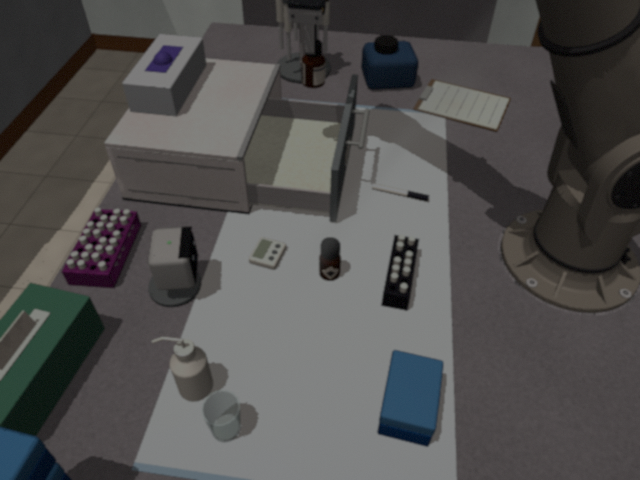

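```bash
python3 -m pendant '[{"grip":1,"dp":[0.3,-0.1,-0.1],"angular":[0,0,0]},{"grip":1,"dp":[0.5,-0.1,-0.1],"angular":[0,0,0]},{"grip":1,"dp":[0.5,0,0],"angular":[0,0,0]},{"grip":1,"dp":[0.5,0,0],"angular":[0,0,0]},{"grip":1,"dp":[0.4,0,0],"angular":[0,0,0]},{"grip":1,"dp":[0.2,0,0],"angular":[0,0,0]},{"grip":1,"dp":[0,0,0],"angular":[0,0,0]}]'; python3 - <<'E'
from h import *
info();f=snap('side','s17.png')
for n in ('drawer_front','bottle_medium'):
    for c in('side',):print(n,c,find(c,n,n=1))
info()
cv2.imwrite('pics/z17.png',cv2.resize(f[20:220,200:400],(600,600),interpolation=cv2.INTER_CUBIC))
E
```

```text
time_s: 33.17
eef_pos: [0.6128, -0.2815, 0.1173]
tool_rot: [-2.212, 0.012, 2.22]
wrist_force: [-0.4, -0.0, -1.3]
width: 0.399
t 33.17 p [ 0.6128 -0.2815  0.1173] yaw -90.6 tiltz -1.0 w 37.5 F [-0.4 -0.  -1.3] q [-0.25  0.67  0.86  1.72 -0.58  1.03 -0.76]
drawer_front side [(0.7, array([ 0.5148, -0.2132,  0.1585]))]
bottle_medium side [(0.86, array([ 0.607 , -0.2807,  0.0317]))]
t 33.33 p [ 0.6135 -0.2823  0.1192] yaw -90.6 tiltz -1.0 w 37.1 F [ 0.8 -0.3 -1.7] q [-0.25  0.67  0.86  1.72 -0.58  1.03 -0.76]
```

View pics/z17.png

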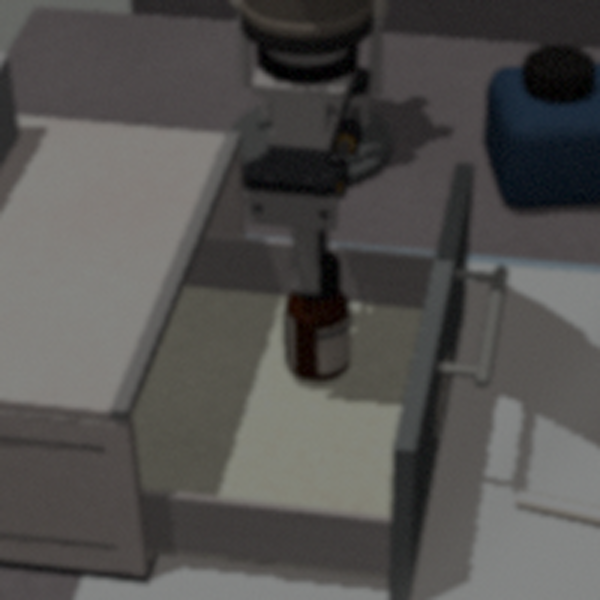

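```bash
python3 -m pendant '[{"grip":1,"dp":[0.1,0,0],"angular":[0,0,0]},{"grip":1,"dp":[0.06,0,0],"angular":[0,0,0]},{"grip":1,"dp":[0,0,0],"angular":[0,0,0]}]'; python3 -c "
from h import *
info();snap('side');print(find('side','bottle_medium',n=1))"
```

```text
time_s: 33.7
eef_pos: [0.6143, -0.2825, 0.1105]
tool_rot: [-2.218, 0.013, 2.215]
wrist_force: [-0.4, -0.8, -1.9]
width: 0.395
t 33.7 p [ 0.6143 -0.2825  0.1105] yaw -90.6 tiltz -1.0 w 37.1 F [-0.4 -0.8 -1.9] q [-0.24  0.68  0.86  1.72 -0.59  1.02 -0.75]
[(0.79, array([ 0.6103, -0.2862,  0.0264]))]
```

```bash
python3 -m pendant '[{"grip":1,"dp":[0.04,0,0],"angular":[0,0,0]},{"grip":1,"dp":[0.02,0,0],"angular":[0,0,0]},{"grip":1,"dp":[0,0,0],"angular":[0,0,0]}]'; python3 -c "
from h import *
info()"
```

```text
time_s: 34.17
eef_pos: [0.615, -0.2827, 0.1079]
tool_rot: [-2.22, 0.013, 2.213]
wrist_force: [-1.4, 0.8, -1.5]
width: 0.394
t 34.17 p [ 0.615  -0.2827  0.1079] yaw -90.6 tiltz -1.0 w 37.0 F [-1.4  0.8 -1.5] q [-0.24  0.68  0.85  1.72 -0.6   1.01 -0.75]
```

```bash
python3 -m pendant '[{"grip":1,"dp":[0.03,0,0],"angular":[0,0,0]},{"grip":1,"dp":[0.02,0,0],"angular":[0,0,0]}]'; python3 -c "
from h import *
info()"
```

```text
time_s: 34.42
eef_pos: [0.6172, -0.2828, 0.1077]
tool_rot: [-2.225, 0.012, 2.208]
wrist_force: [-1.1, 3.5, 15.0]
width: 0.396
t 34.42 p [ 0.6172 -0.2828  0.1077] yaw -90.6 tiltz -1.0 w 37.2 F [-1.1  3.5 15. ] q [-0.24  0.68  0.85  1.72 -0.6   1.01 -0.75]
```

Touched down, with 15 N upward. I'll release and retreat.

```bash
python3 -m pendant '[{"grip":0,"dp":[-0.02,0,0],"angular":[0,0,0]},{"grip":-0.2,"dp":[0,0,0],"angular":[0,0,0]},{"grip":-0.28,"dp":[0,0,0],"angular":[0,0,0]},{"grip":-0.28,"dp":[-0.3,0,0],"angular":[0,0,0]},{"grip":-0.28,"dp":[-0.8,0,0],"angular":[0,0,0]},{"grip":-0.28,"dp":[-1,0,0],"angular":[0,0,0]},{"grip":-0.28,"dp":[-0.4,0,0],"angular":[0,0,0]}]'; python3 - <<'E'
from h import *
info();f=snap('side','s18.png');snap('top','t18.png')
for n in ('drawer_front','bottle_medium','bottle_small','bottle_small_front','bottle_small_diamond','bottle_small_barcode'):
    for c in('side','top'):print(n,c,find(c,n,n=2))
cv2.imwrite('pics/z18.png',cv2.resize(f[20:220,200:400],(600,600),interpolation=cv2.INTER_CUBIC))
E
```

```text
time_s: 35.3
eef_pos: [0.6147, -0.2833, 0.2649]
tool_rot: [-2.221, 0.015, 2.211]
wrist_force: [-0.2, -0.2, 0.0]
width: 0.638
t 35.3 p [ 0.6147 -0.2833  0.2649] yaw -90.7 tiltz -1.0 w 59.9 F [-0.2 -0.2  0. ] q [-0.31  0.54  0.97  1.58 -0.47  1.27 -0.85]
drawer_front side [(0.8, array([ 0.5179, -0.2153,  0.1577]))]
drawer_front top [(0.58, array([ 0.5194, -0.2191,  0.1583])), (0.35, array([ 0.6062, -0.3084,  0.0534]))]
bottle_medium side [(0.75, array([ 0.6118, -0.283 ,  0.0235])), (0.72, array([ 0.7504,  0.1851, -0.0046]))]
bottle_medium top [(0.71, array([ 0.6161, -0.274 ,  0.0189]))]
bottle_small side [(0.74, array([ 0.4993,  0.1115, -0.0011]))]
bottle_small top [(0.79, array([ 0.4977,  0.1126, -0.0024]))]
bottle_small_front side [(0.87, array([0.5156, 0.1086, 0.0241])), (0.56, array([ 0.5902, -0.2647,  0.0521]))]
bottle_small_front top [(0.72, array([0.5192, 0.106 , 0.0237]))]
bottle_small_diamond side [(0.78, array([0.4909, 0.133 , 0.0265]))]
bottle_small_diamond top [(0.7, array([0.4885, 0.137 , 0.0243])), (0.69, array([ 0.6106, -0.2755,  0.0188]))]
bottle_small_barcode side [(0.78, array([0.4833, 0.0979, 0.0283]))]
bottle_small_barcode top [(0.66, array([0.4805, 0.1001, 0.0224]))]
```

View pics/z18.png

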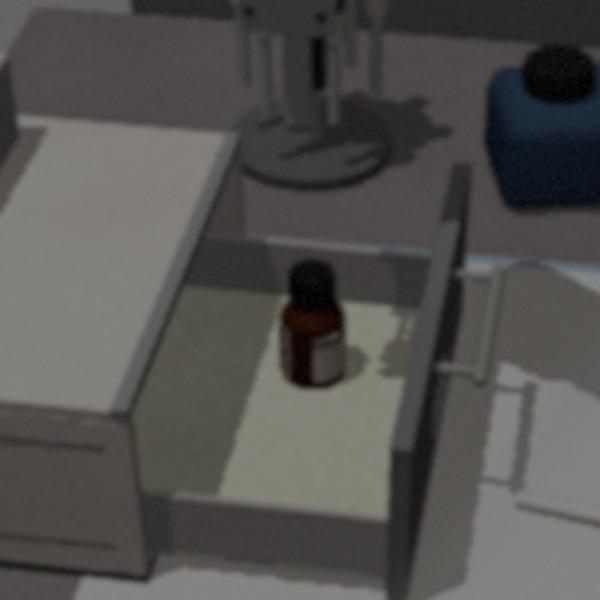

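View pics/t18.png

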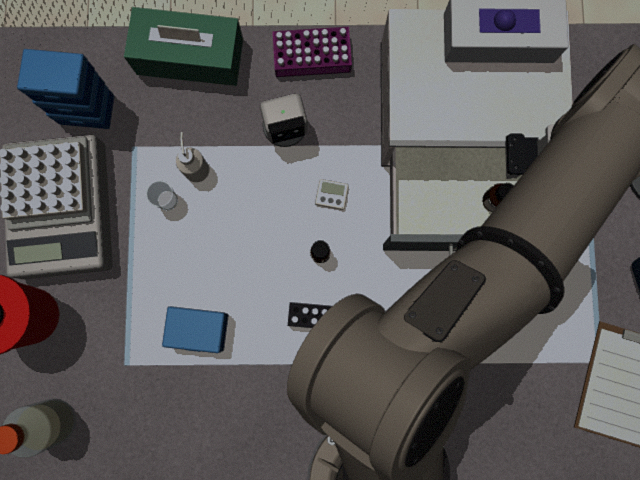

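```bash
python3 - <<'E'
from h import *
plan((0.497,0.113,0.18),0,38,-0.28,cyl=True,rel=195.7)
E
```

```text
t 36.0 p [ 0.6143 -0.2821  0.2601] yaw -90.7 tiltz -1.0 w 60.1 F [0.2 0.5 0.1] q [-0.31  0.55  0.97  1.58 -0.47  1.26 -0.85]
{"grip":-0.28,"dp":[0.04,-0.21,-0.01],"angular":[-1.03,-0.01,0]},  !!
{"grip":-0.28,"dp":[0.03,-0.2,-0.02],"angular":[-1.03,0,0]},  !!
{"grip":-0.28,"dp":[0.04,-0.2,-0.04],"angular":[-1.03,0,0]},  !!
{"grip":-0.28,"dp":[0.03,-0.2,-0.06],"angular":[-1.03,0,0]},  !!
{"grip":-0.28,"dp":[0.04,-0.19,-0.06],"angular":[-1.03,0,0]},  !!
{"grip":-0.28,"dp":[0.03,-0.18,-0.08],"angular":[-1.03,0,0]},  !!
{"grip":-0.28,"dp":[0.04,-0.18,-0.09],"angular":[-1.03,0,0]},  !!
{"grip":-0.28,"dp":[0.03,-0.17,-0.1],"angular":[-1.03,0,0]},  !!
{"grip":-0.28,"dp":[0.04,-0.16,-0.12],"angular":[-1.03,0,0]},  !!
{"grip":-0.28,"dp":[0.03,-0.15,-0.12],"angular":[-1.03,0,0]},  !!

{"grip":-0.28,"dp":[0.04,-0.15,-0.13],"angular":[-1.03,0,0]},  !!
{"grip":-0.28,"dp":[0.03,-0.13,-0.15],"angular":[-1.03,0,0]},  !!
{"grip":-0.28,"dp":[0.04,-0.12,-0.15],"angular":[-1.03,0,0]},  !!
{"grip":-0.28,"dp":[0.03,-0.11,-0.15],"angular":[-1.03,0,0]},  !!
{"grip":-0.28,"dp":[0.04,-0.09,-0.17],"angular":[-
[... 809 characters left out ...]
8,"dp":[0.03,0.06,-0.16],"angular":[-1.03,0,0]},  !!
{"grip":-0.28,"dp":[0.04,0.08,-0.16],"angular":[-1.03,0,0]},  !!
{"grip":-0.28,"dp":[0.03,0.08,-0.15],"angular":[-1.03,0,0]},  !!

{"grip":-0.28,"dp":[0.04,0.1,-0.14],"angular":[-1.03,0,0]},  !!
{"grip":-0.28,"dp":[0.04,0.1,-0.14],"angular":[-1.03,0,0]},  !!
{"grip":-0.28,"dp":[0.03,0.11,-0.13],"angular":[-1.03,0,0]},  !!
{"grip":-0.28,"dp":[0.04,0.12,-0.11],"angular":[-1.03,0,0]},  !!
{"grip":-0.28,"dp":[0.03,0.13,-0.11],"angular":[-1.03,0,0]},  !!
{"grip":-0.28,"dp":[0.04,0.13,-0.1],"angular":[-1.03,0,0]},  !!
{"grip":-0.28,"dp":[0.03,0.14,-0.09],"angular":[-1.03,0,0]},  !!
{"grip":-0.28,"dp":[0.04,0.15,-0.08],"angular":[-1.03,0,0]},  !!
```

```bash
python3 -m pendant '[{"grip":-0.28,"dp":[0,-0.22,0],"angular":[-1,0,0]},{"grip":-0.28,"dp":[0,-0.22,-0.02],"angular":[-1,0,0]},{"grip":-0.28,"dp":[0,-0.21,-0.04],"angular":[-1,0,0]},{"grip":-0.28,"dp":[0,-0.2,-0.06],"angular":[-1,0,0]},{"grip":-0.28,"dp":[0,-0.2,-0.06],"angular":[-1,0,0]},{"grip":-0.28,"dp":[0,-0.2,-0.08],"angular":[-1,0,0]},{"grip":-0.28,"dp":[0,-0.2,-0.09],"angular":[-1,0,0]},{"grip":-0.28,"dp":[0,-0.18,-0.1],"angular":[-1,0,0]},{"grip":-0.28,"dp":[0,-0.17,-0.12],"angular":[-1,0,0]},{"grip":-0.28,"dp":[0,-0.16,-0.13],"angular":[-1,0,0]}]';python3 -m pendant '[{"grip":-0.28,"dp":[0.02,-0.15,-0.14],"angular":[-1,0,0]},{"grip":-0.28,"dp":[0.02,-0.14,-0.15],"angular":[-1,0,0]},{"grip":-0.28,"dp":[0.02,-0.12,-0.16],"angular":[-1,0,0]},{"grip":-0.28,"dp":[0.02,-0.11,-0.16],"angular":[-1,0,0]},{"grip":-0.28,"dp":[0.02,-0.1,-0.17],"angular":[-1,0,0]},{"grip":-0.28,"dp":[0.02,-0.09,-0.18],"angular":[-1,0,0]},{"grip":-0.28,"dp":[0.02,-0.08,-0.18],"angular":[-1,0,0]},{"grip":-0.28,"dp":[0.02,-0.06,-0.19],"angular":[-1,0,0]},{"grip":-0.28,"dp":[0.02,-0.05,-0.19],"angular":[-1,0,0]},{"grip":-0.28,"dp":[0.02,-0.04,-0.19],"angular":[-1,0,0]}]'; python3 - <<'E'
from h import *
plan((0.497,0.113,0.17),105,18,-0.28,cyl=True)
E
```

```text
time_s: 37.25
eef_pos: [0.6077, -0.1526, 0.2593]
tool_rot: [1.692, 0.803, -1.694]
wrist_force: [0.4, 0.3, 0.4]
width: 0.64
time_s: 38.5
eef_pos: [0.5804, -0.0334, 0.2468]
tool_rot: [1.047, 1.303, -1.05]
wrist_force: [-0.0, 0.2, -0.1]
width: 0.638
t 38.5 p [ 0.5804 -0.0334  0.2468] yaw 12.4 tiltz -1.0 w 60.0 F [-0.   0.2 -0.1] q [-0.52  0.26  0.56  1.8  -0.15  1.12  0.31]
{"grip":-0.28,"dp":[0.07,-0.02,-0.16],"angular":[-1.03,0.02,0.01]},  !!
{"grip":-0.28,"dp":[0.07,-0.02,-0.17],"angular":[-1.03,0,0]},  !!
{"grip":-0.28,"dp":[0.07,0,-0.16],"angular":[-1.03,0,0]},  !!
{"grip":-0.28,"dp":[0.07,0.01,-0.16],"angular":[-1.03,0,0]},  !!
{"grip":-0.28,"dp":[0.08,0.03,-0.16],"angular":[-1.02,0,0]},  !!
{"grip":-0.28,"dp":[0.07,0.03,-0.16],"angular":[-1.03,0,0]},  !!
{"grip":-0.28,"dp":[0.07,0.04,-0.15],"angular":[-1.03,0,0]},  !!
{"grip":-0.28,"dp":[0.07,0.06,-0.15],"angular":[-1.03,0,0]},  !!
{"grip":-0.28,"dp":[0.07,0.06,-0.14],"angular":[-1.03,0,0]},  !!
{"grip":-0.28,"dp":[0.07,0.07,-0.14],"angular":[-1.03,0,0]},  !!

{"grip":-0.28,"dp":[0.07,0.09,-0.13],"angular":[-1.03,0,0]},  !!
{"grip":-0.28,"dp":[0.07,0.09,-0.12],"angular":[-1.03,0,0]},  !!
{"grip":-0.28,"dp":[0.07,0.1,-0.12],"angular":[-1.03,0,0]},  !!
{"grip":-0.28,"dp":[0.08,0.11,-0.11],"angular":[-1.02,0,0]},  !!
{"grip":-0.28,"dp":[0.07,0.11,-0.1],"angular":[-1.03,0,0]},  !!
{"grip":-0.28,"dp":[0.07,0.12,-0.09],"angular":[-1.03,0,0]},  !!
{"grip":-0.28,"dp":[0.07,0.13,-0.08],"angular":[-1.03,0,0]},  !!
{"grip":-0.28,"dp":[0.07,0.13,-0.07],"angular":[-1.03,0,0]},  !!
```

```bash
python3 -m pendant '[{"grip":-0.28,"dp":[0.06,-0.02,-0.17],"angular":[-1,0,0]},{"grip":-0.28,"dp":[0.06,-0.02,-0.17],"angular":[-1,0,0]},{"grip":-0.28,"dp":[0.06,0,-0.16],"angular":[-1,0,0]},{"grip":-0.28,"dp":[0.06,0.01,-0.16],"angular":[-1,0,0]},{"grip":-0.28,"dp":[0.06,0.03,-0.16],"angular":[-1,0,0]},{"grip":-0.28,"dp":[0.06,0.03,-0.16],"angular":[-1,0,0]},{"grip":-0.28,"dp":[0.06,0.04,-0.15],"angular":[-1,0,0]},{"grip":-0.28,"dp":[0.06,0.06,-0.15],"angular":[-1,0,0]},{"grip":-0.28,"dp":[0.06,0.06,-0.14],"angular":[-1,0,0]},{"grip":-0.28,"dp":[0.06,0.07,-0.14],"angular":[-1,0,0]}]'; python3 - <<'E'
from h import *
snap('side','s19.png');snap('top','t19.png')
for n in ('bottle_small','bottle_small_front','bottle_small_diamond','bottle_small_barcode'):
    for c in('side','top'):print(n,c,find(c,n,n=1))
plan((0.497,0.113,0.16),105,9,-0.28,cyl=True)
E
```

```text
time_s: 39.75
eef_pos: [0.537, 0.0554, 0.2097]
tool_rot: [0.355, 1.541, -0.357]
wrist_force: [-0.1, -0.5, -0.8]
width: 0.641
bottle_small side [(0.81, array([ 0.4972,  0.1138, -0.0024]))]
bottle_small top [(0.7, array([ 0.4949,  0.1145, -0.0034]))]
bottle_small_front side [(0.87, array([0.5173, 0.1044, 0.0242]))]
bottle_small_front top [(0.64, array([0.5162, 0.107 , 0.024 ]))]
bottle_small_diamond side [(0.88, array([0.4892, 0.1311, 0.0248]))]
bottle_small_diamond top [(0.79, array([0.4889, 0.1367, 0.0235]))]
bottle_small_barcode side [(0.84, array([0.4813, 0.0949, 0.0306]))]
bottle_small_barcode top [(0.75, array([0.4811, 0.1018, 0.0241]))]
t 40.25 p [0.5373 0.0551 0.2099] yaw 63.8 tiltz -1.0 w 60.3 F [-0.3  0.2  0.9] q [-0.54  0.21  0.37  1.92 -0.09  1.02  0.98]
{"grip":-0.28,"dp":[0.09,0.07,-0.11],"angular":[-0.92,0.01,0.02]},
{"grip":-0.28,"dp":[0.09,0.08,-0.11],"angular":[-0.91,0,0]},
{"grip":-0.28,"dp":[0.1,0.09,-0.1],"angular":[-0.92,0,0]},
{"grip":-0.28,"dp":[0.09,0.09,-0.1],"angular":[-0.91,0,0]},
{"grip":-0.28,"dp":[0.09,0.09,-0.09],"angular":[-0.92,0,0]},
{"grip":-0.28,"dp":[0.09,0.1,-0.08],"angular":[-0.92,0,0]},
{"grip":-0.28,"dp":[0.1,0.11,-0.07],"angular":[-0.91,0,0]},
{"grip":-0.28,"dp":[0.09,0.11,-0.07],"angular":[-0.92,0,0]},
{"grip":-0.28,"dp":[0.09,0.11,-0.06],"angular":[-0.92,0,0]},
```

```bash
python3 -m pendant '[{"grip":-0.28,"dp":[0.08,0.08,-0.11],"angular":[-0.9,0,0]},{"grip":-0.28,"dp":[0.08,0.08,-0.11],"angular":[-0.9,0,0]},{"grip":-0.28,"dp":[0.08,0.09,-0.1],"angular":[-0.9,0,0]},{"grip":-0.28,"dp":[0.08,0.09,-0.1],"angular":[-0.9,0,0]},{"grip":-0.28,"dp":[0.08,0.1,-0.09],"angular":[-0.9,0,0]},{"grip":-0.28,"dp":[0.08,0.1,-0.08],"angular":[-0.9,0,0]},{"grip":-0.28,"dp":[0.08,0.11,-0.07],"angular":[-0.9,0,0]},{"grip":-0.28,"dp":[0.08,0.11,-0.07],"angular":[-0.9,0,0]},{"grip":-0.28,"dp":[0,0.11,-0.06],"angular":[-0.9,0,0]},{"grip":-0.28,"dp":[0,0,0],"angular":[0,0,0]}]'; python3 - <<'E'
from h import *
f=snap('side','s20.png')
for n in ('bottle_small','bottle_small_front','bottle_small_diamond','bottle_small_barcode'):
    for c in('side',):print(n,c,find(c,n,n=1))
plan((0.4965,0.1135,0.120),105,2,-0.28)
print(proj('side',(0.4965,.1135,.09)))
cv2.imwrite('pics/z20.png',cv2.resize(f[150:310,250:440],(760,640),interpolation=cv2.INTER_CUBIC)[:600])
E
```

```text
time_s: 41.5
eef_pos: [0.4972, 0.1146, 0.1705]
tool_rot: [-0.21, 1.56, 0.206]
wrist_force: [-0.1, 0.4, -0.3]
width: 0.641
bottle_small side [(0.65, array([ 0.5909, -0.2661,  0.0525]))]
bottle_small_front side [(0.74, array([0.5126, 0.1079, 0.0287]))]
bottle_small_diamond side [(0.56, array([0.4912, 0.133 , 0.0255]))]
bottle_small_barcode side [(0.88, array([0.4843, 0.0966, 0.0291]))]
t 41.75 p [0.4975 0.1141 0.1705] yaw 105.1 tiltz -1.0 w 60.2 F [-0.1  0.1 -0.3] q [-0.55  0.2   0.22  2.02 -0.05  0.93  1.53]
{"grip":-0.28,"dp":[0.42,0,-0.01],"angular":[0.01,0.01,0.03]},
{"grip":-0.28,"dp":[0.42,0,-0.01],"angular":[0.01,0,0]},
[330.0818 242.5779]
```

View pics/z20.png

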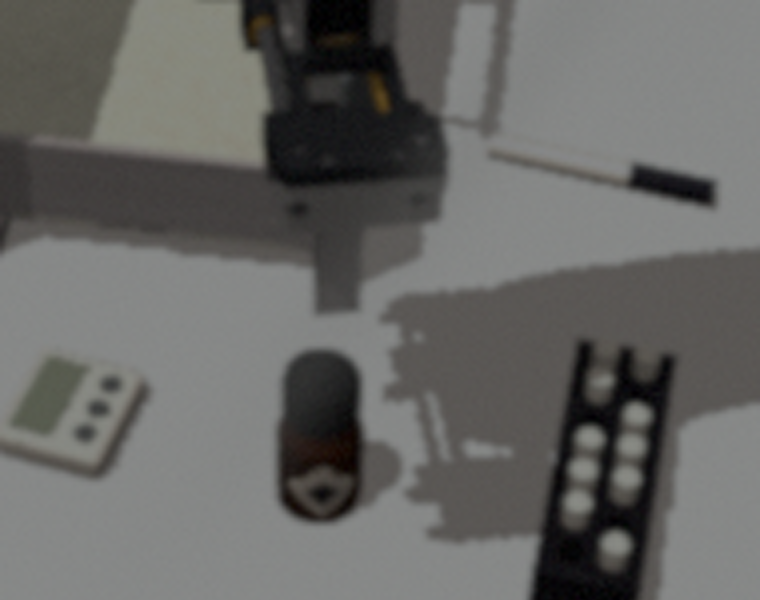

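```bash
python3 - <<'E'
from h import *
p,M=info()
for w in(.03,.0425):
  for z in(-.008,0,.008): print(w,z,((proj('side',p+M@[.006,w,z])-[250,150])*4).round())
print('cap', ((proj('side',(0.4965,.1135,.09))-[250,150])*4).round(), ray('side',(250+321/4,150+380/4),.09),ray('side',(250+321/4,150+390/4),.09))
print(((proj('side',(0.4965,.1135,.0))-[250,150])*4).round())
E
```

```text
t 41.75 p [0.4975 0.1141 0.1705] yaw 105.1 tiltz -1.0 w 60.2 F [-0.1  0.1 -0.3] q [-0.55  0.2   0.22  2.02 -0.05  0.93  1.53]
0.03 -0.008 [348. 307.]
0.03 0 [331. 308.]
0.03 0.008 [313. 309.]
0.0425 -0.008 [352. 326.]
0.0425 0 [335. 328.]
0.0425 0.008 [317. 329.]
cap [320. 370.] [0.4954 0.1198 0.09  ] [0.4946 0.1262 0.09  ]
[316. 489.]
```

```bash
python3 -m pendant '[{"grip":-0.28,"dp":[0.4,0.05,-0.03],"angular":[0,0,0]},{"grip":-0.28,"dp":[0.5,0,0],"angular":[0,0,0]},{"grip":-0.28,"dp":[0.4,0,0],"angular":[0,0,0]},{"grip":-0.28,"dp":[0.2,0,0],"angular":[0,0,0]},{"grip":-0.28,"dp":[0,0,0],"angular":[0,0,0]}]'; python3 - <<'E'
from h import *
info()
f=snap('side','s21.png')
cv2.imwrite('pics/z21.png',cv2.resize(f[150:310,250:440],(760,640),interpolation=cv2.INTER_CUBIC)[:600])
E
```

```text
time_s: 42.38
eef_pos: [0.4968, 0.1159, 0.0791]
tool_rot: [-0.205, 1.558, 0.201]
wrist_force: [0.0, 0.3, 1.0]
width: 0.64
t 42.38 p [0.4968 0.1159 0.0791] yaw 104.8 tiltz -1.0 w 60.1 F [0.  0.3 1. ] q [-0.53  0.33  0.2   2.1  -0.09  0.72  1.56]
```

View pics/z21.png

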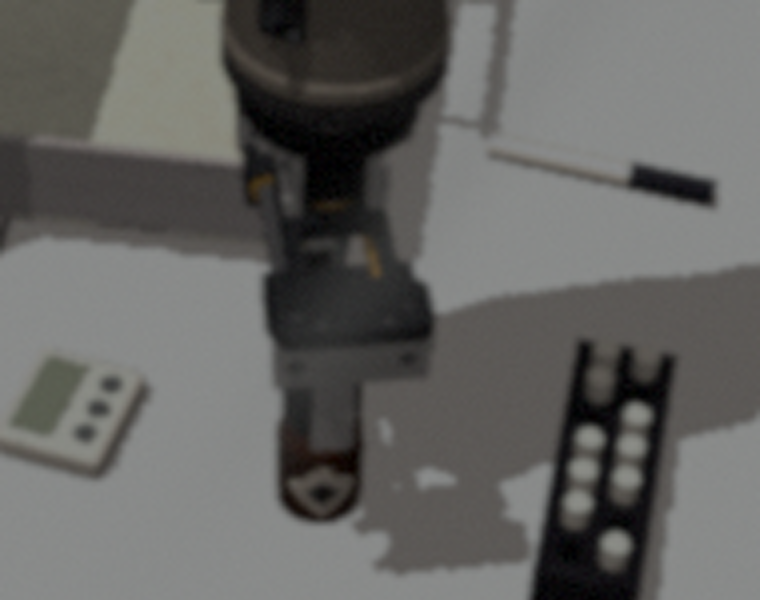

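```bash
python3 -m pendant '[{"grip":1,"dp":[0.04,0,0],"angular":[0,0,0]},{"grip":1,"dp":[0,0,0],"angular":[0,0,0]},{"grip":1,"dp":[0,0,0],"angular":[0,0,0]},{"grip":1,"dp":[0,0,0],"angular":[0,0,0]}]' 30; python3 -c "
from h import *
info()"
```

```text
time_s: 42.92
eef_pos: [0.4982, 0.1164, 0.079]
tool_rot: [-0.203, 1.554, 0.202]
wrist_force: [0.5, -0.8, -2.5]
width: 0.395
t 42.92 p [0.4982 0.1164 0.079 ] yaw 104.8 tiltz -1.0 w 37.2 F [ 0.5 -0.8 -2.5] q [-0.53  0.33  0.2   2.1  -0.09  0.72  1.56]
```

```bash
python3 -m pendant '[{"grip":1,"dp":[-0.2,0,0],"angular":[0,0,0]},{"grip":1,"dp":[-0.4,0,0],"angular":[0,0,0]},{"grip":1,"dp":[-0.5,0,0],"angular":[0,0,0]}]'; python3 - <<'E'
from h import *
plan((0.659,0.158,0.142),134.5,9,1)
E
```

```text
time_s: 43.3
eef_pos: [0.4964, 0.1158, 0.1465]
tool_rot: [-0.204, 1.558, 0.201]
wrist_force: [-0.4, -0.7, -1.3]
width: 0.397
t 43.3 p [0.4964 0.1158 0.1465] yaw 104.8 tiltz -1.0 w 37.3 F [-0.4 -0.7 -1.3] q [-0.55  0.23  0.22  2.05 -0.06  0.87  1.53]
{"grip":1,"dp":[0.01,0,0.31],"angular":[-0.66,0.04,0.03]},
{"grip":1,"dp":[0.01,-0.02,0.31],"angular":[-0.66,0,0]},
{"grip":1,"dp":[0.01,-0.04,0.31],"angular":[-0.66,0,0]},
{"grip":1,"dp":[0,-0.05,0.31],"angular":[-0.66,0,0]},
{"grip":1,"dp":[0.01,-0.07,0.3],"angular":[-0.66,0,0]},
{"grip":1,"dp":[0.01,-0.09,0.3],"angular":[-0.66,0,0]},
{"grip":1,"dp":[0.01,-0.11,0.29],"angular":[-0.66,0,0]},
{"grip":1,"dp":[0.01,-0.12,0.28],"angular":[-0.66,0,0]},
{"grip":1,"dp":[0.01,-0.14,0.28],"angular":[-0.66,0,0]},
```

```bash
python3 -m pendant '[{"grip":1,"dp":[-0.05,0,0.31],"angular":[-0.65,0,0]},{"grip":1,"dp":[-0.02,-0.02,0.31],"angular":[-0.65,0,0]},{"grip":1,"dp":[-0.01,-0.04,0.31],"angular":[-0.65,0,0]},{"grip":1,"dp":[0,-0.05,0.31],"angular":[-0.65,0,0]},{"grip":1,"dp":[0,-0.07,0.3],"angular":[-0.65,0,0]},{"grip":1,"dp":[0,-0.09,0.3],"angular":[-0.65,0,0]},{"grip":1,"dp":[0,-0.11,0.28],"angular":[-0.65,0,0]},{"grip":1,"dp":[0,-0.1,0.2],"angular":[-0.65,0,0]},{"grip":1,"dp":[0,0,0],"angular":[-0.3,0,0]}]'; python3 - <<'E'
from h import *
plan((0.659,0.158,0.138),134.5,2,1)
E
```

```text
time_s: 44.42
eef_pos: [0.6409, 0.1528, 0.163]
tool_rot: [-0.591, 1.479, 0.586]
wrist_force: [-0.6, -0.2, -2.2]
width: 0.394
t 44.42 p [0.6409 0.1528 0.163 ] yaw 133.2 tiltz -0.9999 w 37.0 F [-0.6 -0.2 -2.2] q [-0.43  0.44  0.13  1.7  -0.06  1.    2.05]
{"grip":1,"dp":[0.21,-0.07,0.14],"angular":[-0.13,0.1,0.08]},
{"grip":1,"dp":[0.21,-0.07,0.14],"angular":[-0.14,0,0]},
```

```bash
python3 -m pendant '[{"grip":1,"dp":[0.2,-0.07,0.14],"angular":[-0.1,0,0]},{"grip":1,"dp":[0.2,-0.07,0.12],"angular":[-0.1,0,0]},{"grip":1,"dp":[0,0,0],"angular":[0,0,0]},{"grip":1,"dp":[0,0,0],"angular":[0,0,0]}]'; python3 - <<'E'
from h import *
info();f=snap('side','s22.png')
for n in ('reader_window','bottle_small','bottle_small_front','bottle_small_barcode','bottle_small_diamond'):
    for c in('side',):print(n,c,find(c,n,n=1))
plan((0.659,0.158,0.138),134.5,1,1)
cv2.imwrite('pics/z22.png',cv2.resize(f[170:330,140:320],(540,480),interpolation=cv2.INTER_CUBIC))
E
```

```text
time_s: 44.92
eef_pos: [0.658, 0.1574, 0.1375]
tool_rot: [-0.604, 1.476, 0.599]
wrist_force: [0.6, 0.4, -1.7]
width: 0.395
t 44.92 p [0.658  0.1574 0.1375] yaw 134.1 tiltz -1.0 w 37.2 F [ 0.6  0.4 -1.7] q [-0.42  0.49  0.13  1.68 -0.07  0.97  2.07]
reader_window side [(0.85, array([0.7491, 0.1826, 0.0863]))]
bottle_small side [(0.86, array([0.6578, 0.1552, 0.0565]))]
bottle_small_front side [(0.65, array([0.677 , 0.1599, 0.0833]))]
bottle_small_barcode side [(0.86, array([0.6514, 0.1326, 0.0846]))]
bottle_small_diamond side [(0.8, array([0.6432, 0.1703, 0.0814]))]
t 45.23 p [0.6582 0.1575 0.138 ] yaw 134.1 tiltz -0.9999 w 37.2 F [-0.5  0.8 -1.9] q [-0.42  0.49  0.13  1.68 -0.07  0.97  2.07]
{"grip":1,"dp":[0,0,0.01],"angular":[-0.07,0.09,0.08]},
```

View pics/z22.png

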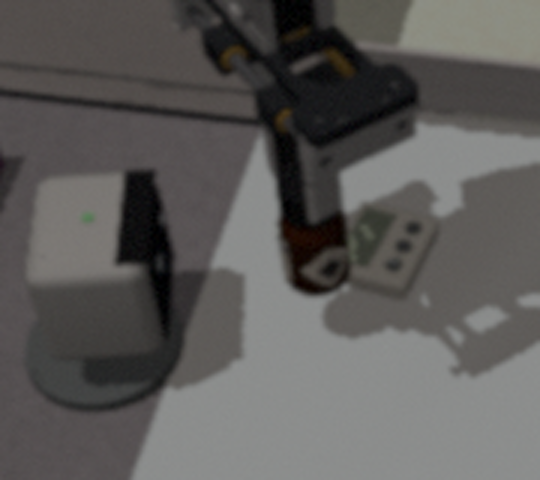

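The front label faces the window at about 14° yaw, with the diamond visible at (325,265) in the crop. I'll hold and then turn.

```bash
python3 -m pendant '[{"grip":1,"dp":[0,0,0],"angular":[0,0,0]},{"grip":1,"dp":[0,0,0],"angular":[0,0,0]},{"grip":1,"dp":[0,0,0],"angular":[0,0,0]},{"grip":1,"dp":[0,0,0],"angular":[0,0,0]},{"grip":1,"dp":[0,0,0],"angular":[0,0,0]},{"grip":1,"dp":[0,0,0],"angular":[0,0,0]},{"grip":1,"dp":[0,0,0],"angular":[0,0,0]},{"grip":1,"dp":[0,0,0],"angular":[0,0,0]}]'; python3 -m pendant '[{"grip":1,"dp":[0,0,0],"angular":[1,0,0]},{"grip":1,"dp":[0,0,0],"angular":[1,0,0]},{"grip":1,"dp":[0,0,0],"angular":[1,0,0]},{"grip":1,"dp":[0,0,0],"angular":[1,0,0]},{"grip":1,"dp":[0,0,0],"angular":[1,0,0]},{"grip":1,"dp":[0,0,0],"angular":[1,0,0]},{"grip":1,"dp":[0,0,0],"angular":[1,0,0]},{"grip":1,"dp":[0,0,0],"angular":[1,0,0]},{"grip":1,"dp":[0,0,0],"angular":[1,0,0]},{"grip":1,"dp":[0,0,0],"angular":[1,0,0]}]'; python3 -m pendant '[{"grip":1,"dp":[0,0,0],"angular":[1,0,0]},{"grip":1,"dp":[0,0,0],"angular":[1,0,0]},{"grip":1,"dp":[0,0,0],"angular":[1,0,0]},{"grip":1,"dp":[0,0,0],"angular":[1,0,0]},{"grip":1,"dp":[0,0,0],"angular":[1,0,0]},{"grip":1,"dp":[0,0,0],"angular":[1,0,0]},{"grip":1,"dp":[0,0,0],"angular":[1,0,0]},{"grip":1,"dp":[0,0,0],"angular":[1,0,0]},{"grip":1,"dp":[0,0,0],"angular":[1,0,0]},{"grip":1,"dp":[0,0,0],"angular":[1,0,0]}]'; python3 - <<'E'
from h import *
plan((0.658,0.1575,0.138),14.5,4,1)
E
```

```text
time_s: 46.22
eef_pos: [0.6582, 0.1576, 0.1384]
tool_rot: [-0.604, 1.475, 0.599]
wrist_force: [0.5, -0.3, -1.4]
width: 0.397
time_s: 47.48
eef_pos: [0.6583, 0.1577, 0.1384]
tool_rot: [0.104, 1.557, -0.1]
wrist_force: [0.2, 0.4, -1.9]
width: 0.397
time_s: 48.72
eef_pos: [0.6582, 0.1587, 0.1386]
tool_rot: [0.809, 1.408, -0.796]
wrist_force: [-0.5, -0.6, -1.9]
width: 0.398
t 48.73 p [0.6582 0.1587 0.1386] yaw 30.9 tiltz -0.9999 w 37.4 F [-0.5 -0.6 -1.9] q [-0.73  0.54  0.55  1.7  -0.33  0.99  0.49]
{"grip":1,"dp":[0,0,0],"angular":[0.82,0.04,-0.13]},
{"grip":1,"dp":[0.01,-0.01,0.01],"angular":[0.82,0,0]},
{"grip":1,"dp":[0,0,0],"angular":[0.82,0,0]},
{"grip":1,"dp":[0,0,0.01],"angular":[0.82,0,0]},
```

```bash
python3 -m pendant '[{"grip":1,"dp":[0,0,0],"angular":[0.8,0,-0.1]},{"grip":1,"dp":[0,0,0],"angular":[0.8,0,0]},{"grip":1,"dp":[0,0,0],"angular":[0.8,0,0]},{"grip":1,"dp":[0,0,0],"angular":[0.8,0,0]},{"grip":1,"dp":[0,0,0],"angular":[0,0,0]},{"grip":1,"dp":[0,0,0],"angular":[0,0,0]}]'; python3 - <<'E'
from h import *
info();f=snap('side','s23.png')
for n in ('bottle_small','bottle_small_front','bottle_small_barcode','bottle_small_diamond'):
    for c in('side',):print(n,c,find(c,n,n=1))
plan((0.659,0.158,0.138),14.5,1,1)
cv2.imwrite('pics/z23.png',cv2.resize(f[170:330,140:320],(540,480),interpolation=cv2.INTER_CUBIC))
E
```

```text
time_s: 49.48
eef_pos: [0.658, 0.1597, 0.1386]
tool_rot: [1.021, 1.315, -1.019]
wrist_force: [0.2, -0.2, -1.4]
width: 0.395
t 49.48 p [0.658  0.1597 0.1386] yaw 14.5 tiltz -1.0 w 37.1 F [ 0.2 -0.2 -1.4] q [-0.77  0.56  0.63  1.69 -0.38  1.01  0.24]
bottle_small side [(0.64, array([0.6567, 0.1581, 0.0608]))]
bottle_small_front side [(0.56, array([0.6465, 0.1416, 0.0886]))]
bottle_small_barcode side [(0.7, array([0.6452, 0.1784, 0.0883]))]
bottle_small_diamond side [(0.88, array([0.6732, 0.1626, 0.0848]))]
t 49.73 p [0.6581 0.1595 0.1386] yaw 14.4 tiltz -1.0 w 37.1 F [-0.7 -0.7 -1.8] q [-0.77  0.56  0.63  1.69 -0.38  1.01  0.24]
{"grip":1,"dp":[0.01,0.01,0.03],"angular":[-0.01,0.03,-0.03]},
```

View pics/z23.png

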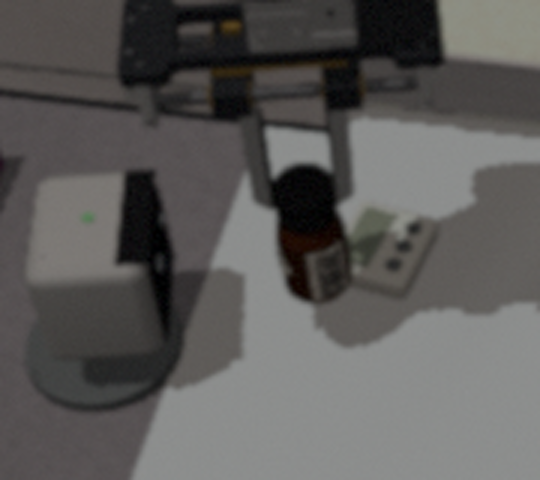

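```bash
python3 -m pendant '[{"grip":1,"dp":[0,0,0],"angular":[0,0,0]},{"grip":1,"dp":[0,0,0],"angular":[0,0,0]},{"grip":1,"dp":[0,0,0],"angular":[0,0,0]},{"grip":1,"dp":[0,0,0],"angular":[0,0,0]},{"grip":1,"dp":[0,0,0],"angular":[0,0,0]},{"grip":1,"dp":[0,0,0],"angular":[0,0,0]},{"grip":1,"dp":[0,0,0],"angular":[0,0,0]}]'; python3 -m pendant '[{"grip":1,"dp":[0,0,0],"angular":[1,0,0]},{"grip":1,"dp":[0,0,0],"angular":[1,0,0]},{"grip":1,"dp":[0,0,0],"angular":[1,0,0]},{"grip":1,"dp":[0,0,0],"angular":[1,0,0]},{"grip":1,"dp":[0,0,0],"angular":[1,0,0]},{"grip":1,"dp":[0,0,0],"angular":[1,0,0]},{"grip":1,"dp":[0,0,0],"angular":[1,0,0]},{"grip":1,"dp":[0,0,0],"angular":[1,0,0]},{"grip":1,"dp":[0,0,0],"angular":[1,0,0]},{"grip":1,"dp":[0,0,0],"angular":[1,0,0]}]'; python3 -m pendant '[{"grip":1,"dp":[0,0,0],"angular":[1,0,0]},{"grip":1,"dp":[0,0,0],"angular":[1,0,0]},{"grip":1,"dp":[0,0,0],"angular":[1,0,0]},{"grip":1,"dp":[0,0,0],"angular":[1,0,0]},{"grip":1,"dp":[0,0,0],"angular":[1,0,0]},{"grip":1,"dp":[0,0,0],"angular":[1,0,0]},{"grip":1,"dp":[0,0,0],"angular":[1,0,0]},{"grip":1,"dp":[0,0,0],"angular":[1,0,0]},{"grip":1,"dp":[0,0,0],"angular":[1,0,0]},{"grip":1,"dp":[0,0,0],"angular":[1,0,0]}]'; python3 - <<'E'
from h import *
plan((0.658,0.1575,0.138),-105,4,1)
E
```

```text
time_s: 50.6
eef_pos: [0.6581, 0.1594, 0.1387]
tool_rot: [1.021, 1.314, -1.02]
wrist_force: [-0.1, -0.4, -2.1]
width: 0.402
time_s: 51.85
eef_pos: [0.6581, 0.1598, 0.1389]
tool_rot: [1.67, 0.827, -1.665]
wrist_force: [-0.5, -0.8, -0.8]
width: 0.401
time_s: 53.1
eef_pos: [0.658, 0.1613, 0.1388]
tool_rot: [2.214, 0.026, -2.206]
wrist_force: [-0.7, 0.8, -2.7]
width: 0.399
t 53.1 p [0.658  0.1613 0.1388] yaw -88.7 tiltz -1.0 w 37.6 F [-0.7  0.8 -2.7] q [-1.02  0.75  1.07  1.71 -0.72  1.13 -1.28]
{"grip":1,"dp":[0,0.02,0],"angular":[0.82,-0.04,0.01]},
{"grip":1,"dp":[0.01,0.01,0],"angular":[0.81,0,0]},
{"grip":1,"dp":[0,0.02,0],"angular":[0.82,0,0]},
{"grip":1,"dp":[0,0.01,0],"angular":[0.81,0,0]},
```

```bash
python3 -m pendant '[{"grip":1,"dp":[0,0.02,0],"angular":[0.8,0,0]},{"grip":1,"dp":[0,0.01,0],"angular":[0.8,0,0]},{"grip":1,"dp":[0,0.02,0],"angular":[0.8,0,0]},{"grip":1,"dp":[0,0.01,0],"angular":[0.8,0,0]},{"grip":1,"dp":[0,0,0],"angular":[0,0,0]},{"grip":1,"dp":[0,0,0],"angular":[0,0,0]}]'; python3 - <<'E'
from h import *
info();f=snap('side','s24.png')
for n in ('bottle_small','bottle_small_front','bottle_small_barcode','bottle_small_diamond','drawer_front','bottle_medium'):
    for c in('side',):print(n,c,find(c,n,n=1))
info()
cv2.imwrite('pics/z24.png',cv2.resize(f[170:330,140:320],(540,480),interpolation=cv2.INTER_CUBIC))
E
```

```text
time_s: 53.85
eef_pos: [0.6577, 0.1588, 0.1385]
tool_rot: [-2.084, 0.273, 2.078]
wrist_force: [-0.1, 0.6, -2.2]
width: 0.393
t 53.85 p [0.6577 0.1588 0.1385] yaw -105.0 tiltz -1.0 w 37.0 F [-0.1  0.6 -2.2] q [-1.04  0.79  1.13  1.71 -0.78  1.16 -1.52]
bottle_small side [(0.81, array([0.6626, 0.1592, 0.0598]))]
bottle_small_front side []
bottle_small_barcode side [(0.65, array([0.6848, 0.1633, 0.0864]))]
bottle_small_diamond side [(0.74, array([0.6529, 0.137 , 0.0865]))]
drawer_front side [(0.84, array([ 0.5199, -0.2155,  0.1559]))]
bottle_medium side [(0.87, array([ 0.6132, -0.2833,  0.0217]))]
t 54.2 p [0.6577 0.1586 0.1385] yaw -105.1 tiltz -1.0 w 37.0 F [-0.1  0.3 -2. ] q [-1.04  0.79  1.13  1.71 -0.78  1.16 -1.52]
```

View pics/z24.png

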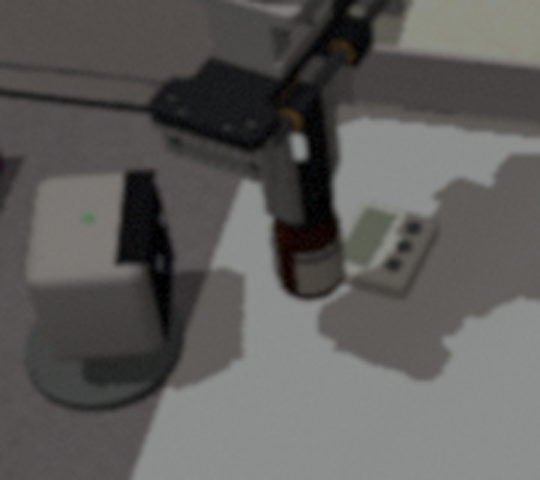

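Barcode is toward the window; only the front label shows, at (315,270) in the crop. I'll hold, lift and carry.

```bash
python3 -m pendant '[{"grip":1,"dp":[0,0,0],"angular":[0,0,0]},{"grip":1,"dp":[0,0,0],"angular":[0,0,0]},{"grip":1,"dp":[0,0,0],"angular":[0,0,0]},{"grip":1,"dp":[0,0,0],"angular":[0,0,0]},{"grip":1,"dp":[0,0,0],"angular":[0,0,0]},{"grip":1,"dp":[0,0,0],"angular":[0,0,0]},{"grip":1,"dp":[-0.3,0,0],"angular":[0,0,0]},{"grip":1,"dp":[-0.6,0,0],"angular":[0,0,0]},{"grip":1,"dp":[-0.7,0,0],"angular":[0,0,0]},{"grip":1,"dp":[-0.4,0,0],"angular":[0,0,0]}]'; python3 - <<'E'
from h import *
plan((0.612,-0.15,0.265),-90,12,1,cyl=True)
E
```

```text
time_s: 55.45
eef_pos: [0.6568, 0.1577, 0.2644]
tool_rot: [-2.082, 0.277, 2.078]
wrist_force: [-0.2, 0.3, -2.6]
width: 0.395
t 55.45 p [0.6568 0.1577 0.2644] yaw -105.2 tiltz -1.0 w 37.2 F [-0.2  0.3 -2.6] q [-1.09  0.69  1.25  1.58 -0.67  1.35 -1.6 ]
{"grip":1,"dp":[0,0.42,-0.15],"angular":[-0.25,-0.02,0]},
{"grip":1,"dp":[0,0.43,-0.12],"angular":[-0.26,0,0]},
{"grip":1,"dp":[0,0.44,-0.1],"angular":[-0.25,0,0]},
{"grip":1,"dp":[0,0.44,-0.07],"angular":[-0.25,0,0]},
{"grip":1,"dp":[0,0.43,-0.03],"angular":[-0.26,0,0]},
{"grip":1,"dp":[0,0.44,-0.02],"angular":[-0.25,0,0]},
{"grip":1,"dp":[-0.01,0.44,0.02],"angular":[-0.25,0,0]},
{"grip":1,"dp":[0,0.43,0.04],"angular":[-0.26,0,0]},
{"grip":1,"dp":[0,0.42,0.07],"angular":[-0.25,0,0]},
{"grip":1,"dp":[0,0.42,0.09],"angular":[-0.25,0,0]},

{"grip":1,"dp":[0,0.41,0.12],"angular":[-0.26,0,0]},
{"grip":1,"dp":[0,0.39,0.15],"angular":[-0.25,0,0]},
```

```bash
python3 -m pendant '[{"grip":1,"dp":[0,0.4,-0.15],"angular":[-0.25,0,0]},{"grip":1,"dp":[0,0.42,-0.12],"angular":[-0.25,0,0]},{"grip":1,"dp":[0,0.42,-0.1],"angular":[-0.25,0,0]},{"grip":1,"dp":[0,0.42,-0.07],"angular":[-0.25,0,0]},{"grip":1,"dp":[0,0.42,-0.03],"angular":[-0.25,0,0]},{"grip":1,"dp":[0,0.42,0],"angular":[-0.25,0,0]},{"grip":1,"dp":[0,0.42,0.02],"angular":[-0.25,0,0]},{"grip":1,"dp":[0,0.42,0.04],"angular":[-0.25,0,0]},{"grip":1,"dp":[0,0.42,0.07],"angular":[-0.25,0,0]},{"grip":1,"dp":[0,0.4,0.1],"angular":[-0.25,0,0]}]'; python3 - <<'E'
from h import *
plan((0.612,-0.15,0.26),-90,3,1,cyl=True)
E
```

```text
time_s: 56.7
eef_pos: [0.6307, -0.1027, 0.2796]
tool_rot: [-2.216, 0.044, 2.185]
wrist_force: [0.2, -0.3, -1.8]
width: 0.399
t 56.7 p [ 0.6307 -0.1027  0.2796] yaw -92.3 tiltz -0.9999 w 37.5 F [ 0.2 -0.3 -1.8] q [-0.74  0.55  1.2   1.66 -0.54  1.29 -1.06]
{"grip":1,"dp":[0.11,0.27,0.09],"angular":[-0.15,-0.16,0.01]},
{"grip":1,"dp":[0.11,0.27,0.09],"angular":[-0.16,0,0]},
{"grip":1,"dp":[0.11,0.26,0.11],"angular":[-0.15,0,0]},
```

```bash
python3 -m pendant '[{"grip":1,"dp":[0.1,0.27,0.09],"angular":[-0.15,-0.15,0]},{"grip":1,"dp":[0.1,0.27,0.1],"angular":[-0.15,0,0]},{"grip":1,"dp":[0.1,0.22,0.1],"angular":[-0.1,0,0]},{"grip":1,"dp":[0.3,0,0],"angular":[0,0,0]},{"grip":1,"dp":[0.5,0,0],"angular":[0,0,0]},{"grip":1,"dp":[0.5,0,0],"angular":[0,0,0]},{"grip":1,"dp":[0,0,0],"angular":[0,0,0]}]'; python3 - <<'E'
from h import *
info();f=snap('side','s25.png')
for n in ('drawer_front','bottle_small','bottle_medium'):
    for c in('side',):print(n,c,find(c,n,n=1))
plan((0.612,-0.15,0.11),-90,3,1)
cv2.imwrite('pics/z25.png',cv2.resize(f[20:220,200:400],(600,600),interpolation=cv2.INTER_CUBIC))
E
```

```text
time_s: 57.58
eef_pos: [0.6115, -0.1507, 0.1835]
tool_rot: [-2.221, 0.007, 2.211]
wrist_force: [-0.4, -0.0, -1.4]
width: 0.396
t 57.58 p [ 0.6115 -0.1507  0.1835] yaw -90.5 tiltz -1.0 w 37.2 F [-0.4 -0.  -1.4] q [-0.61  0.61  1.1   1.78 -0.61  1.13 -0.89]
drawer_front side [(0.87, array([ 0.52  , -0.2166,  0.1651]))]
bottle_small side [(0.76, array([ 0.6175, -0.1487,  0.1039]))]
bottle_medium side [(0.76, array([ 0.6099, -0.2815,  0.0229]))]
t 57.77 p [ 0.6129 -0.152   0.1868] yaw -90.5 tiltz -1.0 w 37.1 F [ 0.3 -0.  -1.6] q [-0.61  0.61  1.1   1.78 -0.61  1.13 -0.89]
{"grip":1,"dp":[0.43,-0.01,0.01],"angular":[-0.03,-0.11,0.01]},
{"grip":1,"dp":[0.42,-0.01,0],"angular":[-0.03,0,0]},
{"grip":1,"dp":[0.43,-0.01,0.01],"angular":[-0.04,0,0]},
```

View pics/z25.png

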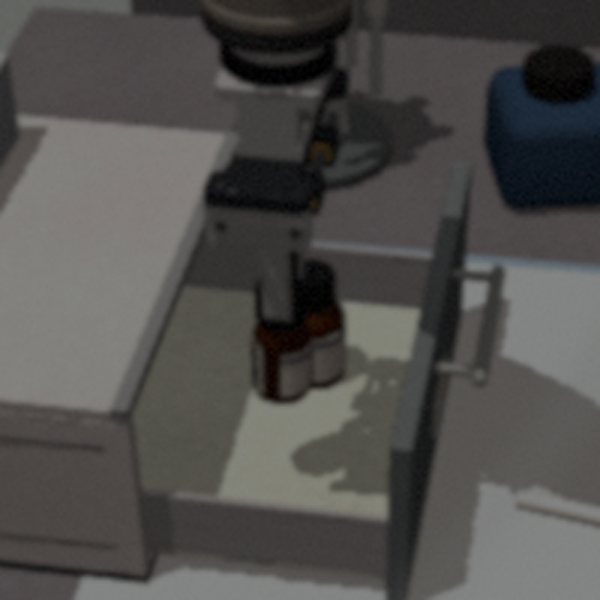

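```bash
python3 -m pendant '[{"grip":1,"dp":[0.4,0,0],"angular":[0,-0.1,0]},{"grip":1,"dp":[0.4,0,0],"angular":[0,0,0]},{"grip":1,"dp":[0.4,0,0],"angular":[0,0,0]},{"grip":1,"dp":[0.1,0,0],"angular":[0,0,0]},{"grip":1,"dp":[0,0,0],"angular":[0,0,0]}]'; python3 -c "
from h import *
info()"
```

```text
time_s: 58.4
eef_pos: [0.6144, -0.1512, 0.1053]
tool_rot: [-2.219, 0.006, 2.215]
wrist_force: [-0.3, 0.1, -1.4]
width: 0.395
t 58.4 p [ 0.6144 -0.1512  0.1053] yaw -90.4 tiltz -1.0 w 37.1 F [-0.3  0.1 -1.4] q [-0.55  0.69  1.01  1.83 -0.69  1.01 -0.83]
```

```bash
python3 -m pendant '[{"grip":1,"dp":[0.05,0,0],"angular":[0,0,0]},{"grip":1,"dp":[0.02,0,0],"angular":[0,0,0]}]'; python3 -c "
from h import *
info()"
```

```text
time_s: 58.65
eef_pos: [0.615, -0.1514, 0.1021]
tool_rot: [-2.22, 0.006, 2.214]
wrist_force: [0.9, -0.5, -1.5]
width: 0.397
t 58.65 p [ 0.615  -0.1514  0.1021] yaw -90.4 tiltz -1.0 w 37.3 F [ 0.9 -0.5 -1.5] q [-0.55  0.7   1.    1.84 -0.7   1.01 -0.83]
```

```bash
python3 -m pendant '[{"grip":1,"dp":[0.03,0,0],"angular":[0,0,0]}]'; python3 -c "
from h import *
info()"
```

```text
time_s: 58.78
eef_pos: [0.6154, -0.1515, 0.1007]
tool_rot: [-2.221, 0.006, 2.213]
wrist_force: [0.3, 1.6, 12.0]
width: 0.398
t 58.77 p [ 0.6154 -0.1515  0.1007] yaw -90.4 tiltz -1.0 w 37.4 F [ 0.3  1.6 12. ] q [-0.55  0.7   1.    1.84 -0.7   1.   -0.82]
```

Contact with the floor. I'll release and rise.

```bash
python3 -m pendant '[{"grip":0,"dp":[-0.01,0,0],"angular":[0,0,0]},{"grip":-0.2,"dp":[0,0,0],"angular":[0,0,0]},{"grip":-0.28,"dp":[0,0,0],"angular":[0,0,0]},{"grip":-0.28,"dp":[-0.3,0,0],"angular":[0,0,0]},{"grip":-0.28,"dp":[-0.8,0,0],"angular":[0,0,0]},{"grip":-0.28,"dp":[-1,0,0],"angular":[0,0,0]},{"grip":0.2,"dp":[-0.6,0,0],"angular":[0,0,0]}]'; python3 - <<'E'
from h import *
info();f=snap('side','s26.png');snap('top','t26.png')
for n in ('drawer_front','drawer_handle','bottle_medium','bottle_small'):
    for c in('side','top'):print(n,c,find(c,n,n=1))
cv2.imwrite('pics/z26.png',cv2.resize(f[20:220,200:400],(600,600),interpolation=cv2.INTER_CUBIC))
plan((0.462,-0.217,0.25),0,18,0.4)
E
```

```text
time_s: 59.65
eef_pos: [0.6134, -0.1524, 0.27]
tool_rot: [-2.218, 0.009, 2.215]
wrist_force: [0.1, -0.2, -0.4]
width: 0.568
t 59.65 p [ 0.6134 -0.1524  0.27  ] yaw -90.5 tiltz -1.0 w 53.4 F [ 0.1 -0.2 -0.4] q [-0.66  0.54  1.18  1.68 -0.52  1.28 -0.95]
drawer_front side [(0.74, array([ 0.5185, -0.2151,  0.1598]))]
drawer_front top [(0.47, array([0.6271, 0.0848, 0.0035]))]
drawer_handle side [(0.79, array([ 0.4625, -0.2188,  0.1334]))]
drawer_handle top [(0.94, array([ 0.465 , -0.2167,  0.1284]))]
bottle_medium side [(0.66, array([ 0.6096, -0.284 ,  0.0233]))]
bottle_medium top []
bottle_small side [(0.58, array([ 0.6182, -0.1516,  0.0213]))]
bottle_small top [(0.36, array([ 0.6934,  0.3973, -0.0018]))]
t 60.15 p [ 0.613  -0.1516  0.2654] yaw -90.5 tiltz -1.0 w 37.7 F [-0.3 -0.1 -0.4] q [-0.65  0.55  1.17  1.68 -0.53  1.27 -0.95]
{"grip":0.4,"dp":[0.01,0.06,0.14],"angular":[-1.01,0.03,0.01]},  !!
{"grip":0.4,"dp":[0.02,0.05,0.14],"angular":[-1,0,0]},
{"grip":0.4,"dp":[0.01,0.04,0.15],"angular":[-1.01,0,0]},  !!
{"grip":0.4,"dp":[0.02,0.02,0.15],"angular":[-1,0,0]},
{"grip":0.4,"dp":[0.01,0.01,0.15],"angular":[-1.01,-0.01,0]},  !!
{"grip":0.4,"dp":[0.02,0,0.16],"angular":[-1,0,0]},
{"grip":0.4,"dp":[0.01,-0.02,0.15],"angular":[-1.01,0,0]},  !!
{"grip":0.4,"dp":[0.01,-0.03,0.15],"angular":[-1,0,0]},
{"grip":0.4,"dp":[0.02,-0.04,0.14],"angular":[-1.01,0,0]},  !!
{"grip":0.4,"dp":[0.01,-0.06,0.14],"angular":[-1,0,0]},

{"grip":0.4,"dp":[0.02,-0.07,0.14],"angular":[-1.01,0,0]},  !!
{"grip":0.4,"dp":[0.01,-0.07,0.13],"angular":[-1,0,0]},
{"grip":0.4,"dp":[0.02,-0.1,0.12],"angular":[-1.01,0,0]},  !!
{"grip":0.4,"dp":[0.01,-0.1,0.12],"angular":[-1,0,0]},
{"grip":0.4,"dp":[0.01,-0.11,0.1],"angular":[-1.01,0,0]},  !!
{"grip":0.4,"dp":[0.02,-0.12,0.1],"angular":[-1.01,0,0]},  !!
{"grip":0.4,"dp":[0.01,-0.12,0.08],"angular":[-1,0,0]},
{"grip":0.4,"dp":[0.02,-0.14,0.08],"angular":[-1.01,0,0]},  !!
```

View pics/z26.png

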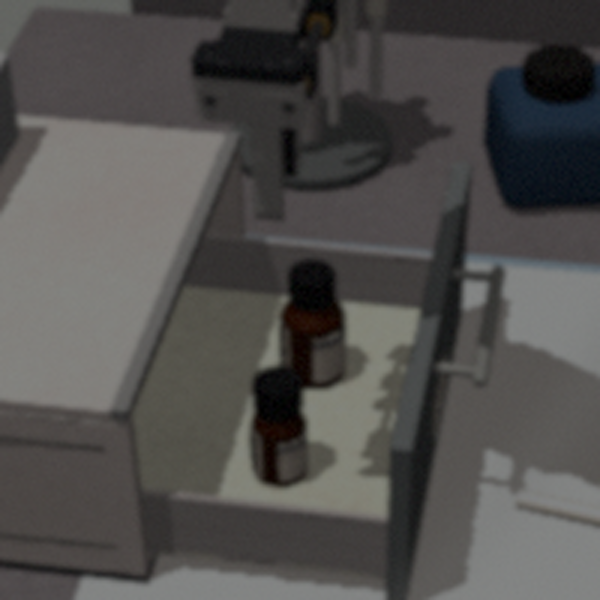

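```bash
python3 -m pendant '[{"grip":0.4,"dp":[0,0.06,0.14],"angular":[-1,0,0]},{"grip":0.4,"dp":[0,0.05,0.14],"angular":[-1,0,0]},{"grip":0.4,"dp":[0,0.04,0.15],"angular":[-1,0,0]},{"grip":0.4,"dp":[0,0.02,0.15],"angular":[-1,0,0]},{"grip":0.4,"dp":[0,0.01,0.15],"angular":[-1,0,0]},{"grip":0.4,"dp":[0,0,0.15],"angular":[-1,0,0]},{"grip":0.4,"dp":[0,-0.02,0.15],"angular":[-1,0,0]},{"grip":0.4,"dp":[0,-0.03,0.15],"angular":[-1,0,0]},{"grip":0.4,"dp":[0,-0.04,0.14],"angular":[-1,0,0]},{"grip":0.4,"dp":[0,-0.06,0.14],"angular":[-1,0,0]}]'; python3 - <<'E'
from h import *
plan((0.463,-0.218,0.24),0,8,0.4)
E
```

```text
time_s: 61.4
eef_pos: [0.5256, -0.1897, 0.2618]
tool_rot: [1.681, 0.809, -1.7]
wrist_force: [-0.9, -0.0, 1.1]
width: 0.297
t 61.4 p [ 0.5256 -0.1897  0.2618] yaw -39.0 tiltz -0.9999 w 27.9 F [-0.9 -0.   1.1] q [-0.59  0.3   1.02  1.84 -0.27  1.17 -0.16]
{"grip":0.4,"dp":[0.05,-0.06,0.13],"angular":[-0.97,0.09,0.08]},
{"grip":0.4,"dp":[0.04,-0.08,0.12],"angular":[-0.98,0,0]},
{"grip":0.4,"dp":[0.05,-0.08,0.11],"angular":[-0.97,0,0]},
{"grip":0.4,"dp":[0.04,-0.1,0.11],"angular":[-0.98,0,0]},
{"grip":0.4,"dp":[0.05,-0.1,0.1],"angular":[-0.97,0,0]},
{"grip":0.4,"dp":[0.04,-0.11,0.09],"angular":[-0.98,0,0]},
{"grip":0.4,"dp":[0.05,-0.12,0.08],"angular":[-0.97,0,0]},
{"grip":0.4,"dp":[0.04,-0.13,0.07],"angular":[-0.98,0,0]},
```

```bash
python3 -m pendant '[{"grip":0.4,"dp":[0,-0.07,0.13],"angular":[-0.97,0,0]},{"grip":0.4,"dp":[0,-0.08,0.12],"angular":[-0.97,0,0]},{"grip":0.4,"dp":[0,-0.08,0.11],"angular":[-0.97,0,0]},{"grip":0.4,"dp":[0,-0.1,0.11],"angular":[-0.97,0,0]},{"grip":0.4,"dp":[0,-0.1,0.1],"angular":[-0.97,0,0]},{"grip":0.4,"dp":[0,-0.11,0.09],"angular":[-0.97,0,0]},{"grip":0.4,"dp":[0,-0.12,0.08],"angular":[-0.97,0,0]},{"grip":0.4,"dp":[0,-0.13,0.07],"angular":[-0.97,0,0]},{"grip":0.4,"dp":[0,0,0],"angular":[0,0,0]}]'; python3 - <<'E'
from h import *
snap('side','s27.png');snap('top')
for c in('side','top'):print(c,find(c,'drawer_handle',n=1))
plan((0.463,-0.218,0.17),0,2,0.4)
E
```

```text
time_s: 62.52
eef_pos: [0.4578, -0.22, 0.2601]
tool_rot: [1.188, 1.227, -1.21]
wrist_force: [0.2, 0.7, 0.1]
width: 0.299
side [(0.72, array([ 0.4646, -0.2213,  0.134 ]))]
top [(0.62, array([ 0.466 , -0.2161,  0.1325]))]
t 62.73 p [ 0.4586 -0.2195  0.2602] yaw 0.9 tiltz -0.9999 w 28.2 F [-0.5  0.3  0.4] q [-0.51  0.14  0.92  1.94 -0.11  1.13  0.47]
{"grip":0.4,"dp":[0.75,0.05,-0.01],"angular":[0.09,0.03,0.18]},
{"grip":0.4,"dp":[0.75,0.04,-0.02],"angular":[0.1,0,0]},
```

```bash
python3 -m pendant '[{"grip":0.4,"dp":[0.5,0.08,0],"angular":[0,0,0.15]},{"grip":0.4,"dp":[0.6,0,0],"angular":[0,0,0]},{"grip":0.4,"dp":[0,0,0],"angular":[0,0,0]}]'; python3 - <<'E'
from h import *
info();f=snap('side','s28.png')
cv2.imwrite('pics/z28.png',cv2.resize(f[20:220,240:440],(600,600),interpolation=cv2.INTER_CUBIC))
E
```

```text
time_s: 63.1
eef_pos: [0.4643, -0.2191, 0.1928]
tool_rot: [1.195, 1.215, -1.201]
wrist_force: [0.0, -0.7, 1.3]
width: 0.302
t 63.1 p [ 0.4643 -0.2191  0.1928] yaw 0.8 tiltz -1.0 w 28.4 F [ 0.  -0.7  1.3] q [-0.45  0.24  0.9   2.02 -0.22  0.98  0.57]
```

View pics/z28.png

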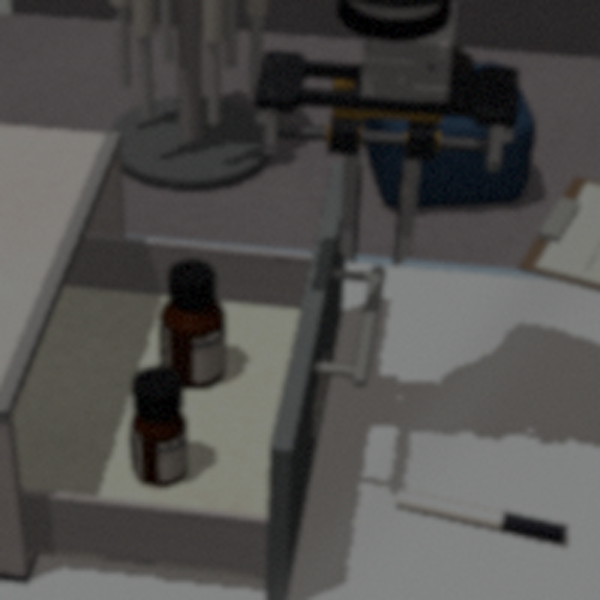

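```bash
python3 -m pendant '[{"grip":0.4,"dp":[0.4,0,0],"angular":[0,0,0]},{"grip":0.4,"dp":[0.4,0,0],"angular":[0,0,0]},{"grip":0.4,"dp":[0.25,0,0],"angular":[0,0,0]},{"grip":1,"dp":[0,0,0],"angular":[0,0,0]},{"grip":1,"dp":[0,0,0],"angular":[0,0,0]},{"grip":1,"dp":[0,0,0],"angular":[0,0,0]}]' 20; python3 -c "
from h import *
info()"
```

```text
time_s: 63.9
eef_pos: [0.4693, -0.2206, 0.1361]
tool_rot: [1.199, 1.207, -1.196]
wrist_force: [1.2, -2.8, -18.9]
width: 0.114
t 63.9 p [ 0.4693 -0.2206  0.1361] yaw 0.8 tiltz -1.0 w 10.8 F [  1.2  -2.8 -18.9] q [-0.38  0.34  0.84  2.07 -0.33  0.86  0.66]
```

```bash
python3 -m pendant '[{"grip":1,"dp":[0.03,0,0],"angular":[0,0,0]},{"grip":1,"dp":[0,0.05,0],"angular":[0,0,0]}]'; python3 -c "
from h import *
info()"
```

```text
time_s: 64.15
eef_pos: [0.4736, -0.2207, 0.136]
tool_rot: [1.201, 1.205, -1.193]
wrist_force: [-2.3, -1.8, -14.2]
width: 0.118
t 64.15 p [ 0.4736 -0.2207  0.136 ] yaw 0.8 tiltz -0.9999 w 11.1 F [ -2.3  -1.8 -14.2] q [-0.37  0.34  0.84  2.06 -0.33  0.86  0.67]
```

```bash
python3 -m pendant '[{"grip":1,"dp":[0.02,0.1,0],"angular":[0,0,0]},{"grip":1,"dp":[0.02,0.15,0],"angular":[0,0,0]},{"grip":1,"dp":[0.02,0.2,0],"angular":[0,0,0]},{"grip":1,"dp":[0,0.2,0],"angular":[0,0,0]},{"grip":1,"dp":[0,0.2,0],"angular":[0,0,0]},{"grip":1,"dp":[0,0.2,0],"angular":[0,0,0]},{"grip":1,"dp":[0,0.2,0],"angular":[0,0,0]},{"grip":1,"dp":[0,0.2,0],"angular":[0,0,0]}]'; python3 -c "
from h import *
info();f=snap('side','s29.png')
cv2.imwrite('pics/z29.png',cv2.resize(f[20:220,200:400],(600,600),interpolation=cv2.INTER_CUBIC))
for n in ('drawer_handle','drawer_front','bottle_medium','bottle_small'): print(n,find('side',n,n=1))"
```

```text
time_s: 65.15
eef_pos: [0.5667, -0.222, 0.136]
tool_rot: [1.202, 1.2, -1.193]
wrist_force: [-2.4, -5.4, -4.8]
width: 0.116
t 65.15 p [ 0.5667 -0.222   0.136 ] yaw 0.7 tiltz -0.9999 w 10.9 F [-2.4 -5.4 -4.8] q [-0.32  0.49  0.78  1.87 -0.42  0.93  0.66]
drawer_handle [(0.7, array([ 0.6251,  0.4621, -0.0006]))]
drawer_front [(0.95, array([ 0.6198, -0.2161,  0.1579]))]
bottle_medium [(0.61, array([ 0.7156, -0.2825,  0.0212]))]
bottle_small [(0.97, array([ 0.7204, -0.1498,  0.0207]))]
```

View pics/z29.png

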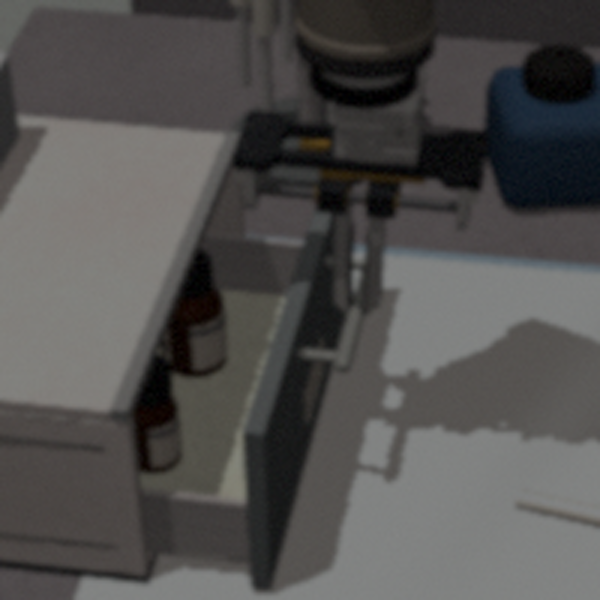

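```bash
python3 -m pendant '[{"grip":1,"dp":[0,0.2,0],"angular":[0,0,0]},{"grip":1,"dp":[0,0.2,0],"angular":[0,0,0]},{"grip":1,"dp":[0,0.2,0],"angular":[0,0,0]},{"grip":1,"dp":[0,0.15,0],"angular":[0,0,0]},{"grip":1,"dp":[0,0.15,0],"angular":[0,0,0]},{"grip":1,"dp":[0,0.1,0],"angular":[0,0,0]}]'; python3 -c "
from h import *
info()"
```

```text
time_s: 66.15
eef_pos: [0.63, -0.2229, 0.136]
tool_rot: [1.201, 1.198, -1.196]
wrist_force: [-2.6, -4.8, -3.2]
width: 0.117
t 66.15 p [ 0.63   -0.2229  0.136 ] yaw 0.6 tiltz -0.9999 w 11.0 F [-2.6 -4.8 -3.2] q [-0.28  0.58  0.75  1.73 -0.46  0.99  0.64]
```

```bash
python3 -m pendant '[{"grip":1,"dp":[0,0.12,0],"angular":[0,0,0]},{"grip":1,"dp":[0,0.12,0],"angular":[0,0,0]},{"grip":1,"dp":[0,0.08,0],"angular":[0,0,0]},{"grip":1,"dp":[0,0.08,0],"angular":[0,0,0]}]'; python3 -c "
from h import *
info()"
```

```text
time_s: 66.65
eef_pos: [0.6468, -0.2234, 0.1355]
tool_rot: [1.199, 1.212, -1.208]
wrist_force: [-39.4, 3.8, 27.2]
width: 0.118
t 66.65 p [ 0.6468 -0.2234  0.1355] yaw 0.5 tiltz -1.0 w 11.1 F [-39.4   3.8  27.2] q [-0.27  0.62  0.74  1.68 -0.46  1.03  0.63]
```

Reached the stop (39 N). I'll release it and lift off straight away.

```bash
python3 -m pendant '[{"grip":0.4,"dp":[0,-0.02,0],"angular":[0,0,0]},{"grip":0.4,"dp":[0,0,0],"angular":[0,0,0]},{"grip":0.4,"dp":[-0.3,0,0],"angular":[0,0,0]},{"grip":0.4,"dp":[-0.8,0,0],"angular":[0,0,0]},{"grip":0.4,"dp":[-0.8,0,0],"angular":[0,0,0]},{"grip":0.4,"dp":[-0.2,-0.8,0],"angular":[0,0,0]},{"grip":0.4,"dp":[0,-0.9,0],"angular":[0,0,0]},{"grip":0.4,"dp":[0,-0.5,0],"angular":[0,0,0]}]'; python3 - <<'E'
from h import *
info();f=snap('side','s30.png');t=snap('top','t30.png')
for n in ('drawer_handle','drawer_front','bottle_medium','bottle_small','bottle_large','timer','tube_rack','tip_box','beaker','wash_bottle','marker_pen'):
    for c in('side','top'):print(n,c,find(c,n,n=1))
cv2.imwrite('pics/z30.png',np.hstack([cv2.resize(f[40:220,90:350],(433,300)),cv2.resize(t[100:220,370:590][:,:],(360,300))]))
E
```

```text
time_s: 67.65
eef_pos: [0.5167, -0.2227, 0.2726]
tool_rot: [1.201, 1.208, -1.198]
wrist_force: [0.4, 0.0, 0.7]
width: 0.299
t 67.65 p [ 0.5167 -0.2227  0.2726] yaw 0.7 tiltz -1.0 w 28.1 F [0.4 0.  0.7] q [-0.46  0.25  0.9   1.83 -0.21  1.16  0.53]
drawer_handle side []
drawer_handle top [(0.91, array([ 0.648 , -0.2228,  0.1307]))]
drawer_front side [(0.89, array([ 0.701 , -0.2169,  0.161 ]))]
drawer_front top [(0.7, array([ 0.6968, -0.2186,  0.1565]))]
bottle_medium side [(0.25, array([ 0.6971, -0.2187,  0.1594]))]
bottle_medium top [(0.21, array([ 0.3633, -0.1466,  0.0009]))]
bottle_small side []
bottle_small top [(0.65, array([ 0.6985, -0.2186,  0.1555]))]
bottle_large side [(0.59, array([ 0.7491,  0.1832, -0.0039]))]
bottle_large top []
timer side [(0.67, array([ 0.6281,  0.0837, -0.0008]))]
timer top [(0.78, array([0.6266, 0.0887, 0.0028]))]
tube_rack side [(0.73, array([ 0.3523,  0.1042, -0.0025]))]
tube_rack top [(0.82, array([ 0.3467,  0.1071, -0.0025]))]
tip_box side [(0.67, array([0.3295, 0.3868, 0.0009]))]
tip_box top [(0.84, array([ 0.3303,  0.3885, -0.0017]))]
beaker side [(0.69, array([ 0.6222,  0.4643, -0.0016]))]
beaker top [(0.56, array([0.6225, 0.4658, 0.    ]))]
wash_bottle side [(0.87, array([0.6926, 0.3987, 0.0039]))]
wash_bottle top [(0.66, array([0.6945, 0.3963, 0.0013]))]
marker_pen side [(0.74, array([ 0.3624, -0.148 , -0.0015]))]
marker_pen top [(0.64, array([ 0.3632, -0.1478,  0.0012]))]
```

View pics/s30.png

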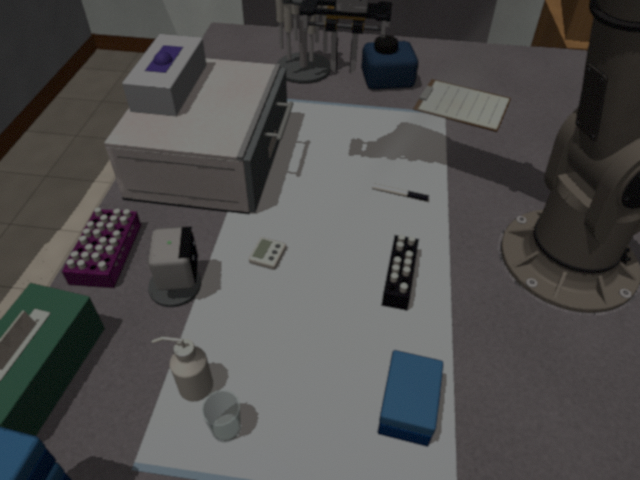

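View pics/z30.png

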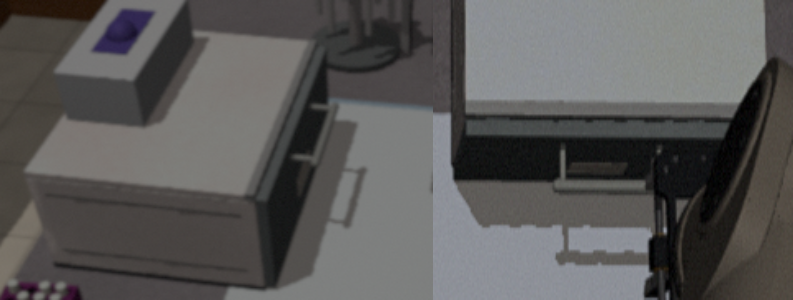

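```bash
python3 - <<'E'
from h import *
f=cv2.imread('pics/s30.png');t=cv2.imread('pics/t30.png')
a=cv2.resize(f[150:220,210:290],(560,490),interpolation=cv2.INTER_CUBIC)
b=cv2.resize(t[135:165,375:435],(240*2,240),interpolation=cv2.INTER_CUBIC)
cv2.imwrite('pics/z31.png',cv2.convertScaleAbs(a,alpha=2.0));cv2.imwrite('pics/z32.png',cv2.convertScaleAbs(b,alpha=1.5))
for x in(.680,.696,.699,.702,.705): print(x,[(proj('top',(x,-.12,z))-[375,135])*8 for z in(.159,.165)])
E
```

```text
0.68 [array([468.055 , 160.8726]), array([472.4988, 154.4884])]
0.696 [array([466.0972, 100.4581]), array([470.524,  93.798])]
0.699 [array([465.7309,  89.1538]), array([470.1544,  82.4421])]
0.702 [array([465.3648,  77.8568]), array([469.7852,  71.0936])]
0.705 [array([464.999 ,  66.5672]), array([469.4161,  59.7526])]
```

View pics/z31.png

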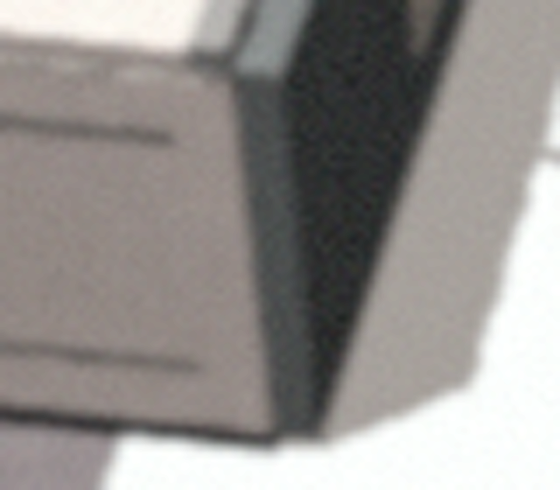

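View pics/z32.png

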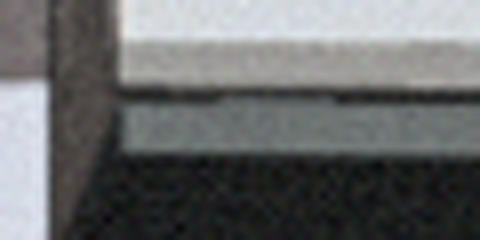

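The drawer front sits flush: the panel edge at about (255,80) in the side crop has no gap behind it. The bench items haven't moved and the robot is clear of everything, so I'm handing in.

```bash
python3 -m pendant '[{"grip":0.4,"dp":[0,0,0],"angular":[0,0,0]},{"grip":0.4,"dp":[0,0,0],"angular":[0,0,0]}]'; python3 -c "
from h import *
info();print(ctrl.close_job())"
```

```text
time_s: 69.1
eef_pos: [0.5183, -0.2222, 0.2711]
tool_rot: [1.198, 1.21, -1.2]
wrist_force: [0.1, 0.2, -0.2]
width: 0.3
t 69.1 p [ 0.5183 -0.2222  0.2711] yaw 0.7 tiltz -1.0 w 28.2 F [ 0.1  0.2 -0.2] q [-0.45  0.25  0.9   1.82 -0.21  1.16  0.53]
the job is handed in; nothing more can be done
None
```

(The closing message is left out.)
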